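# Load the valve-ball tray of a measuring station

## Robot

A 6-joint arm with a two-finger parallel gripper is mounted at the origin on the work surface. World frame = base frame: x ahead of the robot, y to its left, z up, the work surface at z = 0. Lengths are in m, angles in rad, forces in N, time in s.
With the tool pointing down it reaches from about 0.35 to 0.925 m from the base axis. Payload 6.4 kg.
Tool frame: the origin (TCP) lies at the very end of the fingers, on their centre line; the grasp point (between the pads) lies pinch_z behind it (pinch_z is the distance from the TCP to the grasp point, in m); y points along the fingers, z is the direction in which the jaws open and shut, and the axes are right-handed (so a half turn about y gives the same grasp; the last joint's range is limited). The gripper opens to 85 mm and grips with 20 to 120 N. Pads are 22 mm wide; open, the fingers measure 114 mm over their backs; the gripper's body (76 mm by 85 mm) begins 54 mm behind the grasp point. The pads swing forward as they close: fully open they stand 13 mm farther back than shut.
Start: joints at [-1.417, 0.245, 1.558, -0, 1.339, -0.174], TCP at [0.209, -0.615, 0.231] pointing down, gripper open.
Joint ranges: [-3.13, 3.13], [-1.02, 2.26], [0.13, 2.54], [-0.95, 4.09], [0.21, 2.88], [-2.74, 2.74]. Speed limits (rad/s): [2.57, 2.57, 3.14, 3.14, 3.14, 3.14].

## Interface

Orientations are given as a unit quaternion [x, y, z, w].
In Python, from station import * gives the robot as it stands. The module is installed in compiled form; this text tells all that it offers.
- The arm moves only by the tool drive_tool, never from a script. Its argument "steps" is a list of rows, each an object of numbers: "claw": the opening, from 0 (shut) to 1 (fully open); "x", "y", "z": the shift along the tool's x, y, z in cm; "twist": the turn about the tool's y in degrees. In form: [{"claw": .., "x": .., "y": .., "z": .., "twist": ..}, ...]. A call has 1 to 20 rows; each row shifts and turns the commanded pose from where the row before left it, along the tool's axes as they then stand; what a row does not reach is not made up. A row lasts 1/10 s, in which the tool goes at most 50 mm and 8.59 degrees, less where a joint would pass 70% of its speed; a pose out of reach is approached as far as the arm can. A call is refused whole if a number of a shift passes 5 or a number of a turn 8.59, either way. A call with a gripper value outside its range is refused whole. The fingers move at their own pace and stop on an object; "force" is the grip in N (left out, the last holds). Time passes only in rows, so rows that do not move let the fingers close. It gives the time, the measured TCP pose, the force and the opening at its end, in the units of the state.
- read_state(): the state, without advancing time (a new reading comes with each control period).
- capture(name): name is "side" or "top"; returns (picture, depth): 480x640x3 uint8, red, green, blue; 480x640 float32, m along the optical axis (not along the pixel's ray), 0 where there is no reading.
- camera_model(name): a dict with "fov_y" (degrees; the focal length in pixels is half the picture's height over the tangent of half this angle, whatever the lens; pixels are square), "cx", "cy" (the principal point, pixels), "k1" (the pictures are not rectified: a ray, as slopes to the right and down, at radius r is drawn at 1 + k1 r^2 times it, then the intrinsics apply), "R" (3x3) and "t" (3): a world point X has camera coordinates R X + t. Camera axes: x right, y down, z forward; pixel columns grow to the right and rows downward; lengths in m; the calibration is good to about 2 mm. A picture is of the moment at which its call begins. camera_model takes no time and is no camera call.
- job_done(): hands the job in, once; it reports no verdict.
The state is a dict: "time_s": time; "q": joint angles; "joint_vel": joint speeds; "effort": joint torques, N m; "tcp_pos": TCP position; "eef_rot": TCP orientation; "wrist_force": force on the tool from outside, world axes, zero at the start; "torque": the same for the moment, N m; "finger_gap": finger opening in m.
Only numpy, scipy, OpenCV 4.12 (cv2) and the standard library are available. Lean on these libraries where they do the work, as an engineer would, in place of code of your own. Each camera call takes 0.05 s, during which the arm holds its last target.

## Task

Take the brass setting master out of the measuring station's sliding tray and lower it into its blue storage pot, and load every steel valve ball on the bench into the tray's compartments; lower each ball gently right down to the floor, never dropping it. Then swing the tray's clear cover over and press it down until its catch holds it fully shut, and after that push the tray to the right along its rails until the spring detent snaps and it sits fully home at the measuring head. Leave the bottle, the red case and the ring gauge where they are.

Things in the scene. Friction and masses are not known exactly. Their poses are not given: they have to be found in the camera images.
- ball0: bored stainless valve ball, 42 mm across, 0.14 to 0.28 kg, a sphere cut flat (22 mm flats) at both ends of its bore, 35.8 mm tall; it stands on a flat on the bench to the left of the station. May be absent (None from the start). Origin: its middle, 17.9 mm above the flat it stands on (21 if it lies on its side); z along the bore.
- ball1: bored stainless valve ball, 42 mm across, 0.14 to 0.28 kg, a sphere cut flat (22 mm flats) at both ends of its bore, 35.8 mm tall; it stands on a flat on the bench to the left of the station. May be absent (None from the start). Origin: its middle, 17.9 mm above the flat it stands on (21 if it lies on its side); z along the bore.
- ball2: bored stainless valve ball, 42 mm across, 0.14 to 0.28 kg, a sphere cut flat (22 mm flats) at both ends of its bore, 35.8 mm tall; it stands on a flat on the bench to the left of the station. May be absent (None from the start). Origin: its middle, 17.9 mm above the flat it stands on (21 if it lies on its side); z along the bore.
- ball3: bored stainless valve ball, 42 mm across, 0.14 to 0.28 kg, a sphere cut flat (22 mm flats) at both ends of its bore, 35.8 mm tall; it stands on a flat on the bench to the left of the station. May be absent (None from the start). Origin: its middle, 17.9 mm above the flat it stands on (21 if it lies on its side); z along the bore.
- ball4: bored stainless valve ball, 42 mm across, 0.14 to 0.28 kg, a sphere cut flat (22 mm flats) at both ends of its bore, 35.8 mm tall; it stands on a flat on the bench to the left of the station. May be absent (None from the start). Origin: its middle, 17.9 mm above the flat it stands on (21 if it lies on its side); z along the bore.
- slot0 (a point): middle of the black rubber floor of compartment 0 of the sliding aluminium tray (slot0 leftmost, slot4 rightmost, 52 mm apart), 22 mm above the bench. Inside 96 mm along x (away from the robot) by 48 mm along y (against the push), 4 mm walls rising 44 mm above this floor; moves with the tray
- slot1 (a point): middle of the black rubber floor of compartment 1 of the sliding aluminium tray (slot0 leftmost, slot4 rightmost, 52 mm apart), 22 mm above the bench. Inside 96 mm along x (away from the robot) by 48 mm along y (against the push), 4 mm walls rising 44 mm above this floor; moves with the tray
- slot2 (a point): middle of the black rubber floor of compartment 2 of the sliding aluminium tray (slot0 leftmost, slot4 rightmost, 52 mm apart), 22 mm above the bench. Inside 96 mm along x (away from the robot) by 48 mm along y (against the push), 4 mm walls rising 44 mm above this floor; moves with the tray
- slot3 (a point): middle of the black rubber floor of compartment 3 of the sliding aluminium tray (slot0 leftmost, slot4 rightmost, 52 mm apart), 22 mm above the bench. Inside 96 mm along x (away from the robot) by 48 mm along y (against the push), 4 mm walls rising 44 mm above this floor; moves with the tray
- slot4 (a point): middle of the black rubber floor of compartment 4 of the sliding aluminium tray (slot0 leftmost, slot4 rightmost, 52 mm apart), 22 mm above the bench. Inside 96 mm along x (away from the robot) by 48 mm along y (against the push), 4 mm walls rising 44 mm above this floor; moves with the tray
- pad: the black rubber floor of all five compartments, 96 x 256 mm, top face 22 mm above the bench; it moves with the tray and gives up to 1 mm under the balls. Origin: at the tray's middle, on the tray's underside, 6 mm below the rubber's top; x away from the robot, y along the tray against the push
- carriage (a joint): slide of the tray (264 mm long, 104 wide, rim 66 mm above the bench) to the right, along the pad's -y, to the white and blue measuring head; m, 0 to 0.085, starts at 0. Friction 2.5 N; from about 0.073 a sprung brass plunger resists with up to about 8 N more, at 0.079 it snaps over and its spring carries and holds the tray fully home at 0.085
- push (a point): middle of the outer face of the yellow plate (60 mm wide, 36 mm tall, centre 46 mm above the bench) on the tray's left end, where the tray is pushed to the right; it faces along +y of the pad. The base plate below is 14 mm high
- cover (a joint): angle of the clear, blue-framed cover hinged on the tray's far long edge, rad: 0 shut, up to 2.0 open (leaning away from the robot), starts at 1.75 to 1.95. A stiff hinge (0.15 N m) holds any angle. Below about 0.10 its front tooth meets a sprung catch at the middle of the tray's front; pressed with up to about 10 N at the front edge it snaps past at about 0.05 and is held at 0
- cover_hinge (a point): middle of the cover's hinge line, which runs along the pad's y, 68 mm above the bench, 54 mm beyond the tray's middle line; moves with the tray, its x and y as the pad's
- cover_lip (a point): middle of the cover's free front edge, on its upper (outer) face, 114 mm from the hinge line; the outer face lies 5 mm off the hinge line, the plate is 4 mm thick and 264 mm long along y
- master: brass setting master: same shape and size as the valve balls but brass and without a bore, 0.2 kg; starts standing in the middle of compartment slot3. Origin: its middle, 17.9 mm above the flat it stands on
- pot: blue storage pot, loose on the bench at the right, 0.8 kg, open top, 104 mm outside, 4 mm wall, 55 mm high. Origin: centre of its underside
- pot_in (a point): middle of the pot's inner floor, 6 mm above its underside
- bottle: bystander: white bottle with red cap, 60 mm across, 150 mm tall, to the right. Origin: centre of its underside
- case: bystander: red case 50 x 100 x 30 mm, on the robot's side of the station. Origin: centre of its underside
- gauge: bystander: steel ring gauge, 70 mm outside, 44 mm bore, 25 mm high, beyond the station. Origin: centre of its underside
There are look-alikes about, which are no part of the job. Several things have the shape of the master; the one meant has the colours described above. There is more than one size of the pot; the one meant has the size given above.

How it is judged:
On the way, in this order (a step that is already met when the one before it is completed fails the run):
1. the brass master rests in its pot and every valve ball present in a compartment, let go, with the cover still open and the tray not yet pushed home (x of ball0 in the frame of pad between -0.04 and 0.04 m and y of ball0 in the frame of pad between -0.13 and 0.13 m and z of each of ball0, ball1, ball2, ball3, ball4 in the frame of pad below 0.034 m and x of ball1 in the frame of pad between -0.04 and 0.04 m and y of ball1 in the frame of pad between -0.13 and 0.13 m and x of ball2 in the frame of pad between -0.04 and 0.04 m and y of ball2 in the frame of pad between -0.13 and 0.13 m and x of ball3 in the frame of pad between -0.04 and 0.04 m and y of ball3 in the frame of pad between -0.13 and 0.13 m and x of ball4 in the frame of pad between -0.04 and 0.04 m and y of ball4 in the frame of pad between -0.13 and 0.13 m and linear speed of each of ball0, ball1, ball2, ball3, ball4, master below 0.03 m/s and contact force between the fingers and ball0 below 0.2 N and contact force between the fingers and ball1 below 0.2 N and contact force between the fingers and ball2 below 0.2 N and contact force between the fingers and ball3 below 0.2 N and contact force between the fingers and ball4 below 0.2 N and horizontal distance between master and pot_in below 0.035 m and z of master in the frame of pot_in below 0.03 m and contact force between the fingers and master below 0.2 N and angle between pot's own z axis and vertical below 0.1 rad and value of joint carriage below 0.07 m and value of joint cover above 0.5 rad), for 0.2 s.
2. the cover is latched shut with the tray not yet home (x of ball0 in the frame of pad between -0.04 and 0.04 m and y of ball0 in the frame of pad between -0.13 and 0.13 m and z of each of ball0, ball1, ball2, ball3, ball4 in the frame of pad below 0.034 m and x of ball1 in the frame of pad between -0.04 and 0.04 m and y of ball1 in the frame of pad between -0.13 and 0.13 m and x of ball2 in the frame of pad between -0.04 and 0.04 m and y of ball2 in the frame of pad between -0.13 and 0.13 m and x of ball3 in the frame of pad between -0.04 and 0.04 m and y of ball3 in the frame of pad between -0.13 and 0.13 m and x of ball4 in the frame of pad between -0.04 and 0.04 m and y of ball4 in the frame of pad between -0.13 and 0.13 m and value of joint cover below 0.03 rad and value of joint carriage below 0.079 m), for 0.2 s.
3. the tray is fully home, past its detent (value of joint carriage above 0.082 m), for 0.2 s.
At the end, for the whole second after the job is handed in: at rest and let go: the brass master in the upright pot (within 35 mm of its axis, its middle under 30 mm above the inner floor), every valve ball present in the tray (its middle under 28 mm above the rubber); the cover latched (below 0.03 rad); the tray home (above 0.082 m) (x of ball0 in the frame of pad between -0.04 and 0.04 m and y of ball0 in the frame of pad between -0.13 and 0.13 m and z of each of ball0, ball1, ball2, ball3, ball4 in the frame of pad below 0.034 m and x of ball1 in the frame of pad between -0.04 and 0.04 m and y of ball1 in the frame of pad between -0.13 and 0.13 m and x of ball2 in the frame of pad between -0.04 and 0.04 m and y of ball2 in the frame of pad between -0.13 and 0.13 m and x of ball3 in the frame of pad between -0.04 and 0.04 m and y of ball3 in the frame of pad between -0.13 and 0.13 m and x of ball4 in the frame of pad between -0.04 and 0.04 m and y of ball4 in the frame of pad between -0.13 and 0.13 m and linear speed of each of ball0, ball1, ball2, ball3, ball4, master below 0.03 m/s and contact force between the fingers and ball0 below 0.2 N and contact force between the fingers and ball1 below 0.2 N and contact force between the fingers and ball2 below 0.2 N and contact force between the fingers and ball3 below 0.2 N and contact force between the fingers and ball4 below 0.2 N and horizontal distance between master and pot_in below 0.035 m and z of master in the frame of pot_in below 0.03 m and contact force between the fingers and master below 0.2 N and angle between pot's own z axis and vertical below 0.1 rad and value of joint cover below 0.03 rad and value of joint carriage above 0.082 m and linear speed of pad below 0.01 m/s); the robot touches nothing.
It fails at once if a ball is dropped or pressed on the rubber floor, or the brass master on its pot (more than 20 N) (contact force between any of ball0, ball1, ball2, ball3, ball4 and pad above 20 N or contact force between master and pot above 20 N).
It fails at once if the bottle is pushed away or tipped over (distance of bottle from where it was at the start of the episode above 0.03 m or angle between bottle's own z axis and vertical above 0.5 rad).
It fails at once if the case is pushed away or tipped over (distance of case from where it was at the start of the episode above 0.03 m or angle between case's own z axis and vertical above 0.5 rad).
It fails at once if the gauge is pushed away or tipped over (distance of gauge from where it was at the start of the episode above 0.03 m or angle between gauge's own z axis and vertical above 0.5 rad).
Of ball0, ball1, ball2, ball3, ball4 only 3 to 5 are there at a start; the rules pass over those that are not, and their reading is None.
At some moment in a run one of ball0, ball1, ball2, ball3, ball4 may be knocked a few centimetres aside while the robot is not near it.
It also fails if it takes over 210 s, if anything falls off the work surface, if the arm or the gripper's body presses on something with over 40 N, if the wrist force passes 120 N, or if a joint passes its speed limit or range.

## Working session

There is one attempt and no reset: what is moved stays moved. The work goes in short steps, Python scripts to look and compute and a tool call to move; the robot and the scene stay as the last step left them, time stands still between calls to the robot, and variables do not carry over. Pictures are saved under pics/ and viewed, and the job is handed in when it is done.

Besides the shell and the picture viewer there is one more tool, called after "Emit:" by a JSON object that holds its "api" and its "payload". drive_tool: Moves the arm, as the interface text tells. Its arguments: {"type":"object","properties":{"steps":{"type":"array","items":{"type":"object","properties":{"claw":{"type":"number"},"x":{"type":"number"},"y":{"type":"number"},"z":{"type":"number"},"twist":{"type":"number"}}}},"force":{"type":"number"}},"required":["steps"]}

```bash
mkdir -p pics; ls; cat > h.py <<'E'
import numpy as np, cv2
from station import *
def save(name,img): cv2.imwrite('pics/'+name,cv2.cvtColor(img,cv2.COLOR_RGB2BGR))
def shot(cam,tag):
    im,d=capture(cam); save(tag+'.png',im); np.savez('/tmp/'+tag,im=im,d=d); return im,d
def px2w(cam,u,v,depth=None,z=None):
    m=camera_model(cam); f=240/np.tan(np.radians(m['fov_y'])/2)
    xd=(u-m['cx'])/f; yd=(v-m['cy'])/f
    x,y=xd,yd
    for _ in range(30):
        s=1+m['k1']*(x*x+y*y); x,y=xd/s,yd/s
    ray=np.array([x,y,1.]); R=np.array(m['R']); t=np.array(m['t'])
    o=-R.T@t; dr=R.T@ray
    if depth is None: depth=(z-o[2])/dr[2]
    return o+dr*depth
def w2px(cam,X):
    m=camera_model(cam); f=240/np.tan(np.radians(m['fov_y'])/2)
    c=np.array(m['R'])@np.array(X)+np.array(m['t']); x,y=c[:2]/c[2]; s=1+m['k1']*(x*x+y*y)
    return x*s*f+m['cx'],y*s*f+m['cy']
def crop(tag,out,u0,v0,u1,v1,k):
    im=np.load('/tmp/'+tag+'.npz')['im'][v0:v1,u0:u1]
    save(out+'.png',cv2.resize(im,None,fx=k,fy=k,interpolation=cv2.INTER_CUBIC))
E
python3 - <<'E'
from h import *
for c in('top','side'):
    shot(c,c+'0'); m=camera_model(c); print(c,m['fov_y'],m['k1'],m['t'],-np.array(m['R']).T@m['t'])
print(np.array(camera_model('top')['R']).round(3),np.array(camera_model('side')['R']).round(3))
print(read_state())
E
```

```text
pics
top 56.238381353166545 -0.025516136362730688 [-0.12161834  0.52850714  0.9926832 ] [ 0.30369479 -0.09783997  1.08523157]
side 49.39682655059556 -0.02748691834342867 [0.2839219  0.34989408 0.95861486] [-0.15686208  0.54722118  0.89326549]
[[ 0.088 -0.996 -0.002]
 [-0.971 -0.085 -0.223]
 [ 0.222  0.022 -0.975]] [[-0.687 -0.727  0.007]
 [-0.483  0.449 -0.752]
 [ 0.543 -0.52  -0.659]]
{'time_s': 0.1, 'q': array([-1.41710562e+00,  2.45775985e-01,  1.55889022e+00, -3.88938073e-05,
        1.33873410e+00, -1.74071823e-01]), 'joint_vel': array([ 0.00108733, -0.00137478, -0.00428853,  0.0011433 ,  0.0013555 ,
       -0.00206986]), 'effort': array([-5.77858700e-06, -4.30669713e+01, -3.27130330e+01, -7.57124189e-05,
        2.83487316e-03, -1.09712676e-06]), 'tcp_pos': array([ 0.20918582, -0.61487989,  0.23027124]), 'eef_rot': array([-0.11537349,  0.698271  , -0.6969926 ,  0.11535976]), 'wrist_force': array([-0.55771375, -0.050126  ,  0.32288939]), 'torque': array([ 0.01320908, -0.03939436, -0.00711   ]), 'finger_gap': 0.08598696776641573}
```

View pics/top0.png

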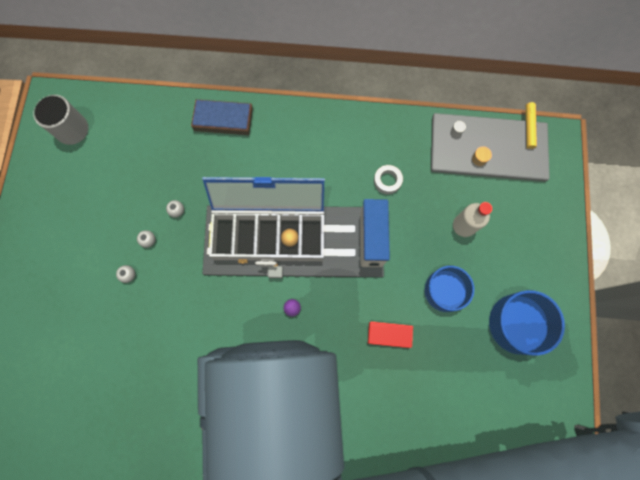

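View pics/side0.png

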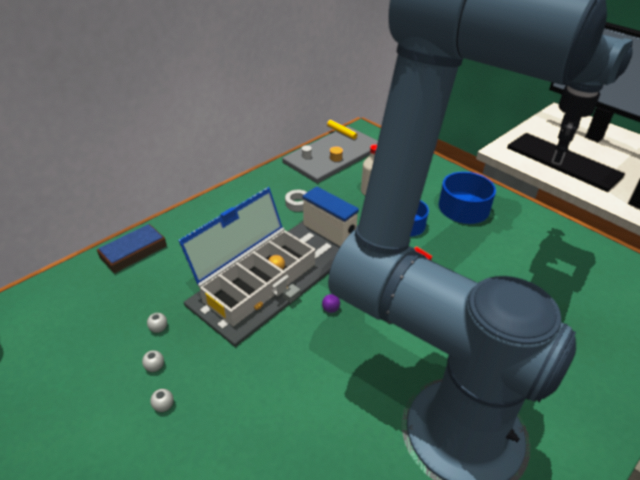

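```bash
python3 - <<'E'
from h import *
crop('top0','c1',100,170,420,350,2.5)
crop('side0','c2',100,180,420,420,2.5)
d=np.load('/tmp/top0.npz')['d']
pts={'b_a':(175,209),'b_b':(146,239),'b_c':(125,274),'master':(290,237),'purple':(291,308),'potS':(450,288),'potL':(528,324),'case':(391,335),'gauge':(389,163),'bottlecap':(485,208),'cov':(263,198),'potSrimL':(429,288),'potSrimR':(472,288),'potLrimL':(494,324),'potLrimR':(562,322)}
for k,(u,v) in pts.items(): print(k,d[v,u],px2w('top',u,v,d[v,u]).round(4))
E
```

```text
b_a 1.095817 [0.5941 0.2744 0.0356]
b_b 1.0790129 [0.5133 0.3325 0.0358]
b_c 1.062507 [0.4249 0.369  0.0334]
master 1.055974 [ 0.5433 -0.0149  0.0584]
purple 1.0444603 [ 0.3805 -0.0322  0.0328]
potS 1.0837122 [ 0.4639 -0.4087  0.003 ]
potL 1.0593747 [ 0.3933 -0.5949  0.0077]
case 1.0316402 [ 0.3393 -0.2675  0.0312]
gauge 1.1622894 [ 0.7763 -0.2457 -0.0028]
bottlecap 0.97613496 [ 0.6241 -0.4394  0.1491]
cov 1.0217044 [0.6163 0.0512 0.1117]
potSrimL 1.0329169 [ 0.4522 -0.3457  0.0539]
potSrimR 1.0311536 [ 0.4605 -0.4444  0.0553]
potLrimL 1.0338635 [ 0.3844 -0.5037  0.0339]
potLrimR 0.995711 [ 0.3987 -0.6414  0.0732]
```

View pics/c1.png

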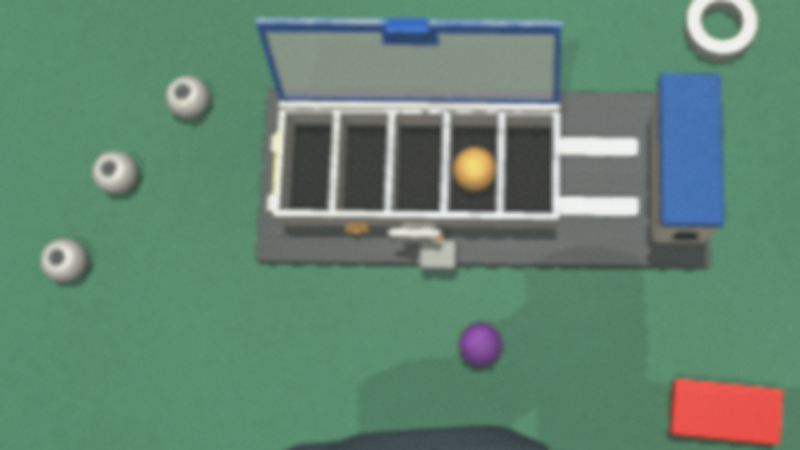

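View pics/c2.png

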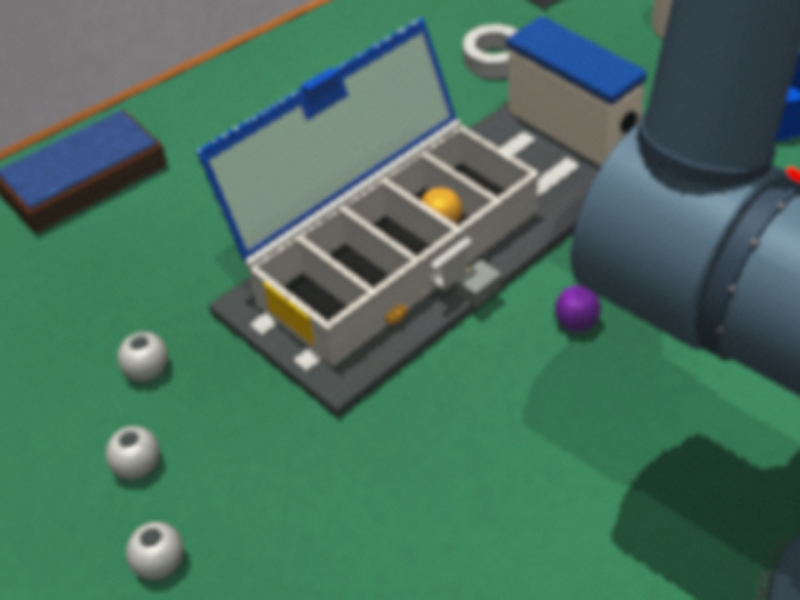

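```bash
cat >> h.py <<'E'
from scipy.spatial.transform import Rotation as Ro
def plan(target,yawaxis=None):
    """tool-frame shift (cm) to world target, after twist so tool z lies along yawaxis (world xy)"""
    s=read_state(); R=Ro.from_quat(s['eef_rot']).as_matrix(); p=s['tcp_pos']
    if target is not None: print('p',p.round(4),'F',s['wrist_force'].round(2),'gap',round(s['finger_gap'],4),'t',s['time_s'])
    tw=0
    if yawaxis is not None:
        a=np.array([*yawaxis,0.]); a/=np.linalg.norm(a)
        z=R[:,2]
        if z@a<0: a=-a
        y=R[:,1]; tw=np.degrees(np.arctan2(np.cross(z,a)@y,z@a))
    print('axes x',R[:,0].round(3),'y',R[:,1].round(3),'z',R[:,2].round(3),'twist',round(tw,2))
    R2=R@Ro.from_euler('y',tw,degrees=True).as_matrix()
    d=(np.array(target)-p)*100
    print('now-frame',(R.T@d).round(2),' after-twist frame',(R2.T@d).round(2))
E
python3 - <<'E'
from h import *
import station; print([n for n in dir(station) if n[0]!='_'], globals().get('pinch_z'))
for n,(u,v) in dict(ln=(277,215),rn=(558,216),lf=(282,103),rf=(557,105)).items():
    print(n,px2w('top',100+u/2.5,170+v/2.5,z=.066).round(4))
for a,b in ((334,214),(334,105),(390,214),(390,105),(444,214),(444,105),(500,214),(500,105)): print(px2w('top',100+a/2.5,170+b/2.5,z=.066).round(4))
# circle fits by colour for master, depth clouds
z=np.load('/tmp/top0.npz'); im,d=z['im'].astype(int),z['d']
def cloud(u0,v0,u1,v1,mask):
    out=[]
    for v in range(v0,v1):
        for u in range(u0,u1):
            if mask[v,u] and d[v,u]>0: out.append(px2w('top',u,v,d[v,u]))
    return np.array(out)
br=(im[...,0]>150)&(im[...,2]<120)
c=cloud(275,222,305,252,br); print('master',len(c),c.mean(0),c.min(0),c.max(0))
def sph(c):
    from scipy.optimize import least_squares
    r=least_squares(lambda q:np.linalg.norm(c-q,axis=1)-.021,c.mean(0)-[0,0,.015],loss='soft_l1',f_scale=.002); return r.x
print(sph(c))
for u,v in((175,209),(146,239),(125,274)):
    g=np.ones(d.shape,bool); c=cloud(u-12,v-12,u+12,v+12,g); c=c[c[:,2]>.014]; print('ball',len(c),sph(c).round(4))
bl=(im[...,2]>100)&(im[...,0]<80)
c=cloud(420,260,480,320,bl); k=c[c[:,2]>.048]; print('pot',k.min(0),k.max(0),(k.min(0)+k.max(0))/2)
plan([.54,-.015,.2],(1,0))
E
```

```text
['IKError', 'camera_model', 'capture', 'job_done', 'pinch_z', 'read_state'] 0.0187
ln [0.4805 0.1627 0.066 ]
rn [ 0.5024 -0.0966  0.066 ]
lf [0.5881 0.1731 0.066 ]
rf [ 0.6088 -0.0867  0.066 ]
[0.4861 0.1101 0.066 ]
[0.5904 0.1236 0.066 ]
[0.4906 0.0584 0.066 ]
[0.595  0.0707 0.066 ]
[0.495  0.0086 0.066 ]
[0.5995 0.0198 0.066 ]
[ 0.4996 -0.043   0.066 ]
[ 0.6041 -0.033   0.066 ]
master 187 [ 0.54534869 -0.01284666  0.05396093] [ 0.52824788 -0.03108354  0.04447777] [0.56490253 0.00549902 0.06208575]
[ 0.54751672 -0.01320944  0.03827705]
ball 231 [0.6012 0.2822 0.016 ]
ball 238 [0.5183 0.3417 0.0162]
ball 237 [0.4279 0.3759 0.0155]Traceback (most recent call last):
  File "<stdin>", line 23, in <module>
  File "<stdin>", line 12, in cloud
  File "h.py", line 7, in px2w
    m=camera_model(cam); f=240/np.tan(np.radians(m['fov_y'])/2)
ValueError: time passes only in moves, steps and waits
```

```bash
sed -i 's/^from station import \*/from station import *\n_cm=camera_model; _cc={}\ndef camera_model(n):\n    if n not in _cc: _cc[n]=_cm(n)\n    return _cc[n]/' h.py
python3 - <<'E'
from h import *
z=np.load('/tmp/top0.npz'); im,d=z['im'].astype(int),z['d']
bl=(im[...,2]>im[...,0]+50)&(im[...,2]>im[...,1]+30)
def cloud(u0,v0,u1,v1,m):
    return np.array([px2w('top',u,v,d[v,u]) for v in range(v0,v1) for u in range(u0,u1) if m[v,u] and d[v,u]>0])
for b in((420,260,480,320),(485,285,572,362)):
    c=cloud(*b,bl); k=c[c[:,2]>.047]; print('pot',len(k),k.min(0).round(3),k.max(0).round(3),((k.min(0)+k.max(0))/2).round(4))
    f=c[c[:,2]<.012];print(' floor',len(f),f.min(0).round(3),f.max(0).round(3))
plan([.5465,-.0135,.2],(.9966,.082))
E
```

```text
pot 302 [ 0.406 -0.448  0.047] [ 0.509 -0.344  0.059] [ 0.4575 -0.3961  0.0533]
 floor 1075 [ 0.412 -0.463 -0.004] [ 0.518 -0.361  0.012]
pot 736 [ 0.322 -0.644  0.047] [ 0.464 -0.503  0.08 ] [ 0.3931 -0.5735  0.0636]
 floor 1857 [ 0.327 -0.687 -0.005] [ 0.477 -0.537  0.012]
p [ 0.2092 -0.6149  0.2303] F [-0.56 -0.05  0.32] gap 0.086 t 0.1
axes x [-0.947 -0.322 -0.   ] y [-0.     0.002 -1.   ] z [ 0.322 -0.947 -0.002] twist -75.92
now-frame [-51.3    3.12 -46.07]  after-twist frame [-57.16   3.12  38.55]
```

Emit:
{"api": "drive_tool", "payload": {"steps": [{"claw": 0.7,"x": -3.42,"y": 0,"z": -3.07,"twist": 0},{"x": -3.42,"z": -3.07,"claw": 0.7},{"x": -3.42,"z": -3.07,"claw": 0.7},{"x": -3.42,"z": -3.07,"claw": 0.7},{"x": -3.42,"z": -3.07,"claw": 0.7},{"x": -3.42,"z": -3.07,"claw": 0.7},{"x": -3.42,"z": -3.07,"claw": 0.7},{"x": -3.42,"z": -3.07,"claw": 0.7},{"x": -3.42,"z": -3.07,"claw": 0.7},{"x": -3.42,"z": -3.07,"claw": 0.7},{"x": -3.42,"z": -3.07,"claw": 0.7},{"x": -3.42,"z": -3.07,"claw": 0.7},{"x": -3.42,"z": -3.07,"claw": 0.7},{"x": -3.42,"z": -3.07,"claw": 0.7},{"x": -3.42,"z": -3.07,"claw": 0.7}], "force": 30}}

```text
schema error: expected keys claw, x, y, z, twist
```

Emit:
{"api": "drive_tool", "payload": {"steps": [{"claw": 0.7,"twist": -8.43},{"claw": 0.7,"twist": -8.43},{"claw": 0.7,"twist": -8.43},{"claw": 0.7,"twist": -8.43},{"claw": 0.7,"twist": -8.43},{"claw": 0.7,"twist": -8.43},{"claw": 0.7,"twist": -8.43},{"claw": 0.7,"twist": -8.43},{"claw": 0.7,"twist": -8.43},{"claw": 0.7}]}}

```text
schema error: expected keys claw, x, y, z, twist
```

```bash
python3 - <<'E'
from h import *
print(read_state()['q'].round(3)); plan([.5475,-.0135,.09],(.9966,.082))
shot('top','top1');shot('side','side1')
E
```

```text
[-1.417  0.246  1.559 -0.     1.339 -0.174]
p [ 0.2092 -0.6149  0.2303] F [-0.56 -0.05  0.32] gap 0.086 t 0.1
axes x [-0.947 -0.322 -0.   ] y [-0.     0.002 -1.   ] z [ 0.322 -0.947 -0.002] twist -75.92
now-frame [-51.39  14.12 -46.02]  after-twist frame [-57.14  14.12  38.65]
```

View pics/top1.png

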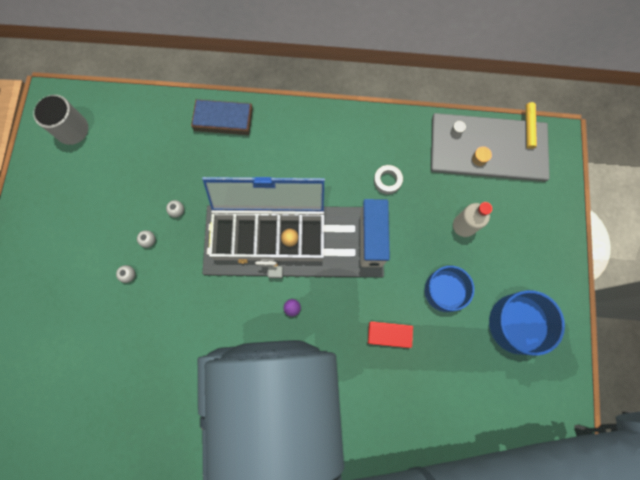

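View pics/side1.png

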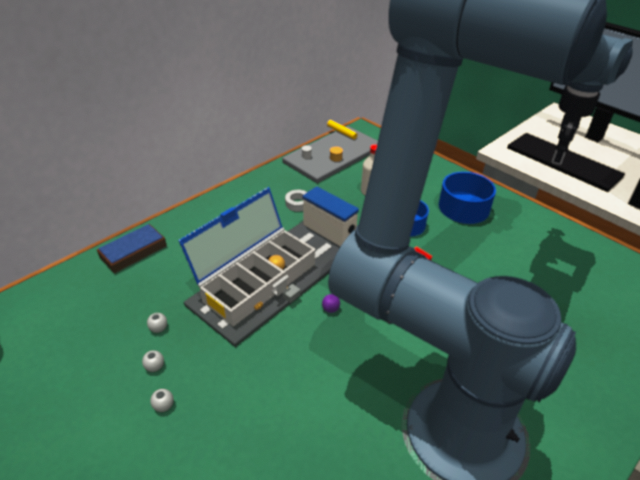

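All five keys are needed in every row; the scene is unchanged.

Emit:
{"api": "drive_tool", "payload": {"steps": [{"claw": 0.7,"x": -3.42,"y": 0,"z": -3.07,"twist": 0},{"claw": 0.7,"x": -3.42,"y": 0,"z": -3.07,"twist": 0},{"claw": 0.7,"x": -3.42,"y": 0,"z": -3.07,"twist": 0},{"claw": 0.7,"x": -3.42,"y": 0,"z": -3.07,"twist": 0},{"claw": 0.7,"x": -3.42,"y": 0,"z": -3.07,"twist": 0},{"claw": 0.7,"x": -3.42,"y": 0,"z": -3.07,"twist": 0},{"claw": 0.7,"x": -3.42,"y": 0,"z": -3.07,"twist": 0},{"claw": 0.7,"x": -3.42,"y": 0,"z": -3.07,"twist": 0},{"claw": 0.7,"x": -3.42,"y": 0,"z": -3.07,"twist": 0},{"claw": 0.7,"x": -3.42,"y": 0,"z": -3.07,"twist": 0},{"claw": 0.7,"x": -3.42,"y": 0,"z": -3.07,"twist": 0},{"claw": 0.7,"x": -3.42,"y": 0,"z": -3.07,"twist": 0},{"claw": 0.7,"x": -3.42,"y": 0,"z": -3.07,"twist": 0},{"claw": 0.7,"x": -3.42,"y": 0,"z": -3.07,"twist": 0},{"claw": 0.7,"x": -3.42,"y": 0,"z": -3.07,"twist": 0}], "force": 30}}

```text
time_s: 1.7
tcp_pos: [0.5473, -0.0123, 0.2313]
eef_rot: [0.115, -0.698, 0.698, -0.115]
wrist_force: [0.6, -0.9, -0.4]
finger_gap: 0.06
```

Emit:
{"api": "drive_tool", "payload": {"steps": [{"claw": 0.7,"x": 0,"y": 0,"z": 0,"twist": -8.43},{"claw": 0.7,"x": 0,"y": 0,"z": 0,"twist": -8.43},{"claw": 0.7,"x": 0,"y": 0,"z": 0,"twist": -8.43},{"claw": 0.7,"x": 0,"y": 0,"z": 0,"twist": -8.43},{"claw": 0.7,"x": 0,"y": 0,"z": 0,"twist": -8.43},{"claw": 0.7,"x": 0,"y": 0,"z": 0,"twist": -8.43},{"claw": 0.7,"x": 0,"y": 0,"z": 0,"twist": -8.43},{"claw": 0.7,"x": 0,"y": 0,"z": 0,"twist": -8.43},{"claw": 0.7,"x": 0,"y": 0,"z": 0,"twist": -8.43},{"claw": 0.7,"x": 0,"y": 0,"z": 0,"twist": 0}]}}

```text
time_s: 2.7
tcp_pos: [0.5466, -0.0142, 0.2311]
eef_rot: [0.52, -0.479, 0.479, -0.52]
wrist_force: [-0.7, -1.5, -0.7]
finger_gap: 0.0598
```

```bash
python3 - <<'E'
from h import *
print(read_state()['q'].round(3)); plan([.5475,-.0135,.09],(.9966,.082))
shot('top','top2');shot('side','side2')
E
```

```text
[-0.233  0.004  1.823  0.     1.315 -0.314]
p [ 0.5466 -0.0142  0.2311] F [-0.72 -1.52 -0.73] gap 0.0598 t 2.7
axes x [ 0.081 -0.997 -0.   ] y [-0.  0. -1.] z [ 0.997  0.081 -0.   ] twist -0.07
now-frame [-0.06 14.11  0.1 ]  after-twist frame [-0.06 14.11  0.1 ]
```

View pics/top2.png

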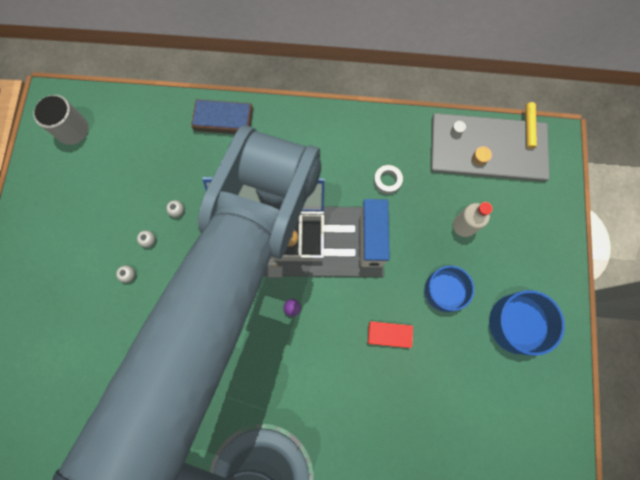

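View pics/side2.png

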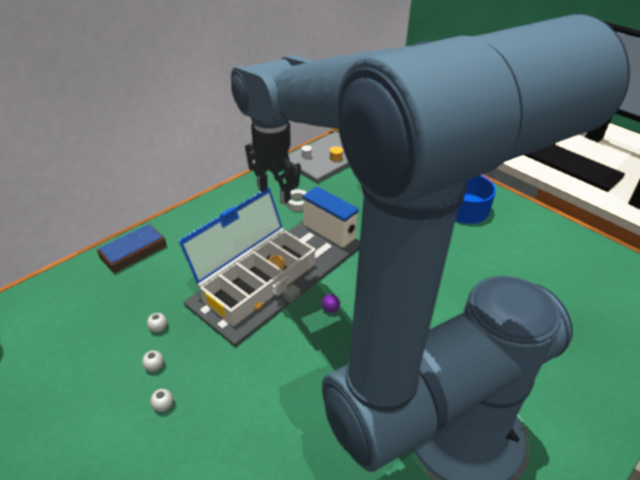

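Emit:
{"api": "drive_tool", "payload": {"steps": [{"claw": 0.63,"x": 0,"y": 4,"z": 0.1,"twist": 0},{"claw": 0.63,"x": 0,"y": 4,"z": 0,"twist": 0},{"claw": 0.63,"x": 0,"y": 4,"z": 0,"twist": 0},{"claw": 0.63,"x": 0,"y": 2,"z": 0,"twist": 0},{"claw": 0.63,"x": 0,"y": 0,"z": 0,"twist": 0}]}}

```text
time_s: 3.3
tcp_pos: [0.5449, -0.0135, 0.0876]
eef_rot: [0.521, -0.482, 0.477, -0.518]
wrist_force: [-0.2, 0.4, -0.5]
finger_gap: 0.0541
```

```bash
python3 - <<'E'
from h import *
plan([.5475,-.0135,.025],(.9966,.082))
shot('top','top3');shot('side','side3')
crop('top3','c3',200,170,360,290,5);crop('side3','c4',170,130,370,330,3)
E
```

```text
p [ 0.5449 -0.0135  0.0876] F [-0.25  0.37 -0.49] gap 0.0541 t 3.3
axes x [ 0.079 -0.997 -0.002] y [-0.007  0.002 -1.   ] z [ 0.997  0.079 -0.007] twist -0.17
now-frame [0.03 6.26 0.31]  after-twist frame [0.03 6.26 0.31]
```

View pics/c3.png

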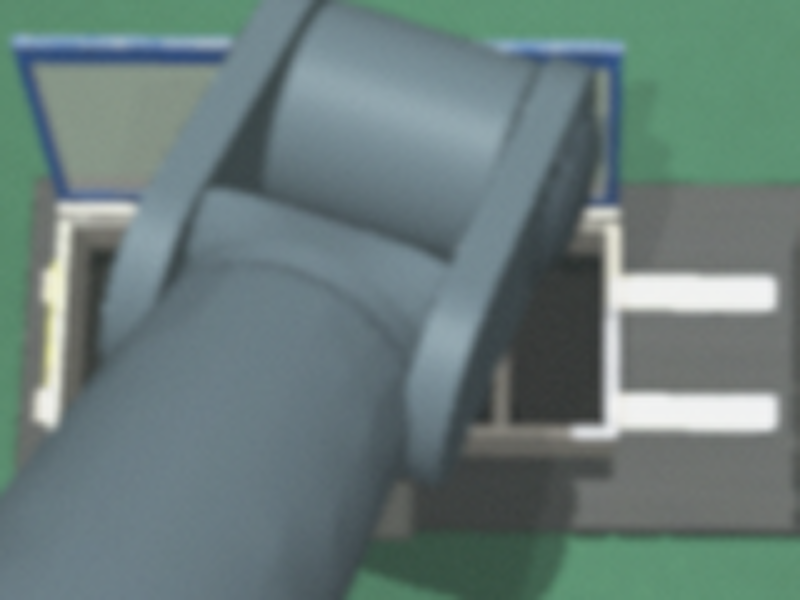

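View pics/c4.png

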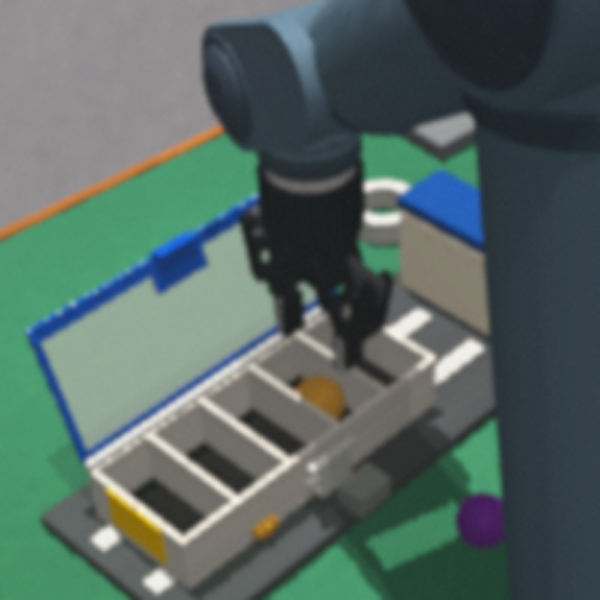

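Emit:
{"api": "drive_tool", "payload": {"steps": [{"claw": 0.63,"x": 0,"y": 1,"z": 0,"twist": 0},{"claw": 0.63,"x": 0,"y": 1,"z": 0,"twist": 0},{"claw": 0.63,"x": 0,"y": 1,"z": 0,"twist": 0},{"claw": 0.63,"x": 0,"y": 1,"z": 0,"twist": 0},{"claw": 0.63,"x": 0,"y": 1,"z": 0,"twist": 0},{"claw": 0.63,"x": 0,"y": 0,"z": 0,"twist": 0},{"claw": 0.63,"x": 0,"y": 0,"z": 0,"twist": 0}]}}

```text
time_s: 4.1
tcp_pos: [0.5475, -0.0141, 0.0409]
eef_rot: [0.52, -0.48, 0.479, -0.52]
wrist_force: [-0.5, 0.4, 1.2]
finger_gap: 0.0541
```

```bash
python3 - <<'E'
from h import *
plan([.5475,-.0135,.025],(.9966,.082))
shot('side','side4')
crop('side4','c4b',170,130,370,330,3)
E
```

```text
p [ 0.5475 -0.0141  0.0409] F [-0.5   0.39  1.19] gap 0.0541 t 4.1
axes x [ 0.081 -0.997 -0.   ] y [-0.001  0.    -1.   ] z [ 0.997  0.081 -0.001] twist -0.05
now-frame [-0.06  1.59  0.  ]  after-twist frame [-0.06  1.59  0.  ]
```

View pics/c4b.png

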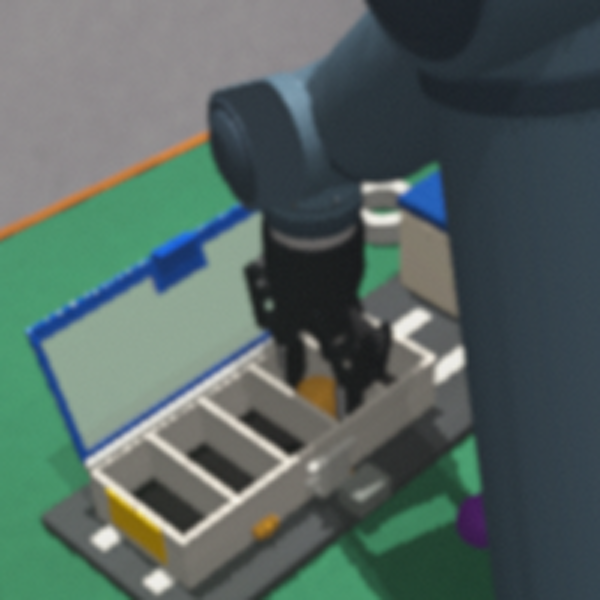

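Emit:
{"api": "drive_tool", "payload": {"steps": [{"claw": 0.63,"x": 0,"y": 0.8,"z": 0,"twist": 0},{"claw": 0.63,"x": 0,"y": 0.7,"z": 0,"twist": 0},{"claw": 0.63,"x": 0,"y": 0,"z": 0,"twist": 0},{"claw": 0.35,"x": 0,"y": 0,"z": 0,"twist": 0},{"claw": 0.35,"x": 0,"y": 0,"z": 0,"twist": 0},{"claw": 0.35,"x": 0,"y": 0,"z": 0,"twist": 0},{"claw": 0.35,"x": 0,"y": 0,"z": 0,"twist": 0}]}}

```text
time_s: 4.85
tcp_pos: [0.5476, -0.0142, 0.0262]
eef_rot: [0.52, -0.479, 0.479, -0.52]
wrist_force: [-0.9, -0.7, -1.0]
finger_gap: 0.0397
```

Emit:
{"api": "drive_tool", "payload": {"steps": [{"claw": 0.35,"x": 0,"y": 0,"z": 0,"twist": 0},{"claw": 0.35,"x": 0,"y": 0,"z": 0,"twist": 0}]}}

```text
time_s: 5.05
tcp_pos: [0.5476, -0.0141, 0.0263]
eef_rot: [0.52, -0.479, 0.479, -0.52]
wrist_force: [0.2, -0.1, -1.8]
finger_gap: 0.0397
```

```bash
python3 - <<'E'
from h import *
shot('side','side5')
crop('side5','c5',200,200,360,320,5)
E
```

```text
(no output)
```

View pics/c5.png

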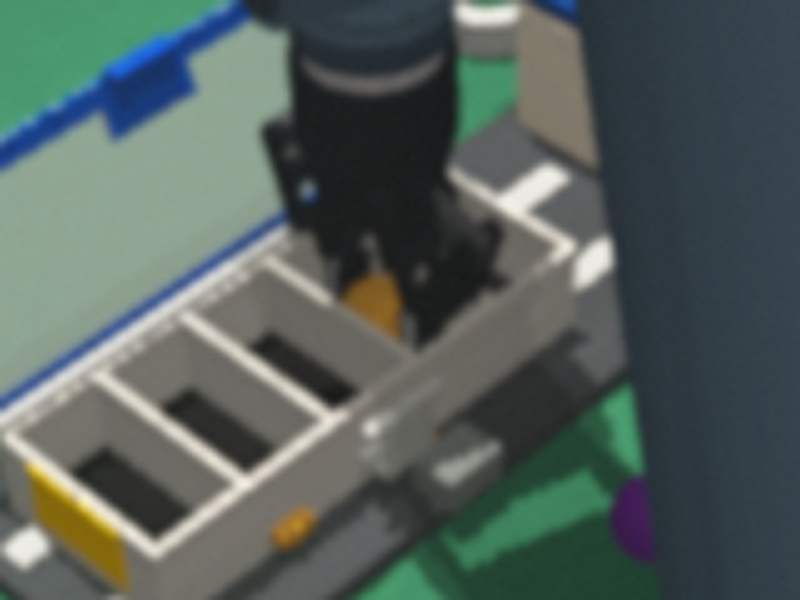

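Emit:
{"api": "drive_tool", "payload": {"steps": [{"claw": 0.6,"x": 0,"y": 0,"z": 0,"twist": 0},{"claw": 0.6,"x": 0,"y": 0,"z": 0,"twist": 0},{"claw": 0.6,"x": 0,"y": 0.4,"z": 0,"twist": 0},{"claw": 0.35,"x": 0,"y": 0,"z": 0,"twist": 0},{"claw": 0.35,"x": 0,"y": 0,"z": 0,"twist": 0},{"claw": 0.35,"x": 0,"y": 0,"z": 0,"twist": 0},{"claw": 0.35,"x": 0,"y": 0,"z": 0,"twist": 0}]}}

```text
time_s: 5.8
tcp_pos: [0.5475, -0.0141, 0.0222]
eef_rot: [0.52, -0.479, 0.479, -0.52]
wrist_force: [-1.7, 0.3, 0.6]
finger_gap: 0.0398
```

Emit:
{"api": "drive_tool", "payload": {"steps": [{"claw": 0.3,"x": 0,"y": 0,"z": 0,"twist": 0},{"claw": 0.3,"x": 0,"y": -1,"z": 0,"twist": 0},{"claw": 0.3,"x": 0,"y": -2,"z": 0,"twist": 0},{"claw": 0.3,"x": 0,"y": -3,"z": 0,"twist": 0},{"claw": 0.3,"x": 0,"y": -4,"z": 0,"twist": 0},{"claw": 0.3,"x": 0,"y": -4,"z": 0,"twist": 0},{"claw": 0.3,"x": 0,"y": -2,"z": 0,"twist": 0},{"claw": 0.3,"x": 0,"y": 0,"z": 0,"twist": 0},{"claw": 0.3,"x": 0,"y": 0,"z": 0,"twist": 0}]}}

```text
time_s: 6.7
tcp_pos: [0.5473, -0.0141, 0.1819]
eef_rot: [0.52, -0.479, 0.479, -0.52]
wrist_force: [-0.7, 0.7, -3.2]
finger_gap: 0.0398
```

```bash
python3 - <<'E'
from h import *
plan([.4575,-.396,.2],None)
shot('side','side6')
crop('side6','c6',200,140,360,260,5)
E
```

```text
p [ 0.5473 -0.0141  0.1819] F [-0.7   0.69 -3.16] gap 0.0398 t 6.7
axes x [ 0.081 -0.997 -0.   ] y [-0.  0. -1.] z [ 0.997  0.081 -0.   ] twist 0
now-frame [ 37.34  -1.81 -12.05]  after-twist frame [ 37.34  -1.81 -12.05]
```

View pics/c6.png

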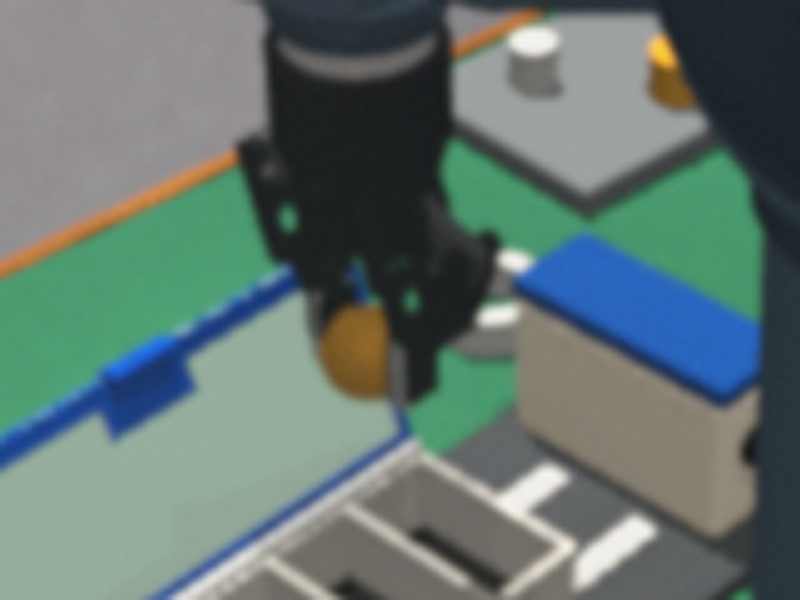

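Emit:
{"api": "drive_tool", "payload": {"steps": [{"claw": 0.3,"x": 2,"y": 0,"z": -0.6,"twist": 0},{"claw": 0.3,"x": 3.6,"y": 0,"z": -1.16,"twist": 0},{"claw": 0.3,"x": 3.6,"y": 0,"z": -1.16,"twist": 0},{"claw": 0.3,"x": 3.6,"y": 0,"z": -1.16,"twist": 0},{"claw": 0.3,"x": 3.6,"y": 0,"z": -1.16,"twist": 0},{"claw": 0.3,"x": 3.6,"y": 0,"z": -1.16,"twist": 0},{"claw": 0.3,"x": 3.6,"y": 0,"z": -1.16,"twist": 0},{"claw": 0.3,"x": 3.6,"y": 0,"z": -1.16,"twist": 0},{"claw": 0.3,"x": 3.6,"y": 0,"z": -1.16,"twist": 0},{"claw": 0.3,"x": 3.6,"y": 0,"z": -1.16,"twist": 0},{"claw": 0.3,"x": 2.94,"y": 0,"z": -1.01,"twist": 0},{"claw": 0.3,"x": 0,"y": 3,"z": 0,"twist": 0},{"claw": 0.3,"x": 0,"y": 3,"z": 0,"twist": 0},{"claw": 0.3,"x": 0,"y": 0,"z": 0,"twist": 0},{"claw": 0.3,"x": 0,"y": 0,"z": 0,"twist": 0}]}}

```text
time_s: 8.25
tcp_pos: [0.4571, -0.3951, 0.1205]
eef_rot: [-0.52, 0.481, -0.478, 0.52]
wrist_force: [0.3, -0.9, -1.9]
finger_gap: 0.0399
```

```bash
python3 - <<'E'
from h import *
plan([.4575,-.396,.007],None)
shot('top','top7');shot('side','side7')
crop('top7','c7',360,200,560,350,4);
E
```

```text
p [ 0.4571 -0.3951  0.1205] F [ 0.28 -0.86 -1.9 ] gap 0.0399 t 8.25
axes x [ 0.081 -0.997 -0.003] y [-0.002  0.003 -1.   ] z [ 0.997  0.081 -0.002] twist 0
now-frame [ 0.13 11.35  0.06]  after-twist frame [ 0.13 11.35  0.06]
```

View pics/c7.png

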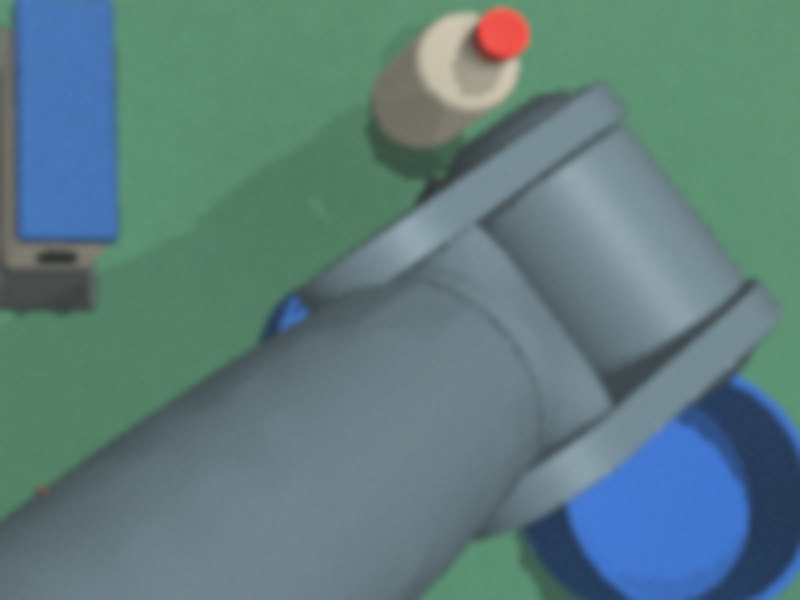

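View pics/side7.png

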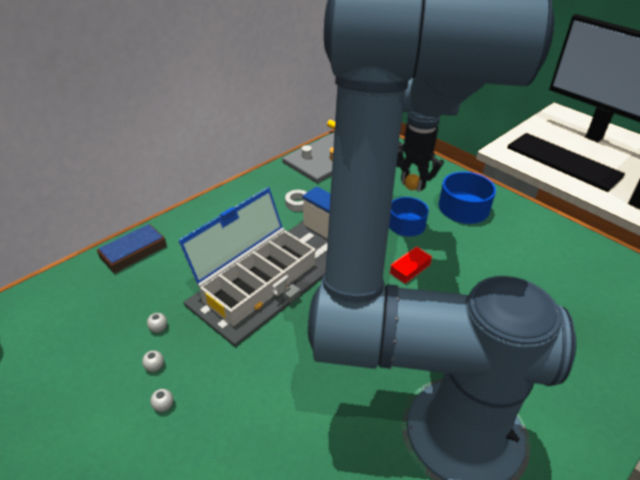

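```bash
python3 - <<'E'
from h import *
d=np.load('/tmp/top7.npz')['d']
c=np.array([px2w('top',u,v,d[v,u]) for v in range(200,330) for u in range(430,560) if d[v,u]>0])
for r in (.03,.05,.07,.09,.11):
    k=c[(np.hypot(c[:,0]-.622,c[:,1]+.44)<r)]
    h=k[k[:,2]>.17]; print(r,len(k),k[:,2].max().round(3),len(h), h[:,2].min().round(3) if len(h) else '')
E
```

```text
0.03 908 0.153 0 
0.05 1434 0.153 0 
0.07 2082 0.153 0 
0.09 2776 0.153 0 
0.11 3216 0.153 0
```

Emit:
{"api": "drive_tool", "payload": {"steps": [{"claw": 0.3,"x": 0.1,"y": 2,"z": 0,"twist": 0},{"claw": 0.3,"x": 0,"y": 2,"z": 0,"twist": 0},{"claw": 0.3,"x": 0,"y": 2,"z": 0,"twist": 0},{"claw": 0.3,"x": 0,"y": 1.5,"z": 0,"twist": 0},{"claw": 0.3,"x": 0,"y": 1,"z": 0,"twist": 0},{"claw": 0.3,"x": 0,"y": 0.5,"z": 0,"twist": 0},{"claw": 0.3,"x": 0,"y": 0,"z": 0,"twist": 0},{"claw": 0.3,"x": 0,"y": 0,"z": 0,"twist": 0},{"claw": 0.3,"x": 0,"y": 0,"z": 0,"twist": 0}]}}

```text
time_s: 9.25
tcp_pos: [0.4584, -0.3977, 0.0333]
eef_rot: [0.52, -0.479, 0.48, -0.52]
wrist_force: [0.5, 0.1, -2.1]
finger_gap: 0.0396
```

```bash
python3 - <<'E'
from h import *
plan([.4575,-.396,.007],None)
shot('side','side8')
crop('side8','c8',340,130,500,250,5);
E
```

```text
p [ 0.4584 -0.3977  0.0333] F [ 0.49  0.1  -2.12] gap 0.0396 t 9.25
axes x [ 0.081 -0.997  0.001] y [ 0.001 -0.001 -1.   ] z [0.997 0.081 0.001] twist 0
now-frame [-0.18  2.63 -0.08]  after-twist frame [-0.18  2.63 -0.08]
```

View pics/c8.png

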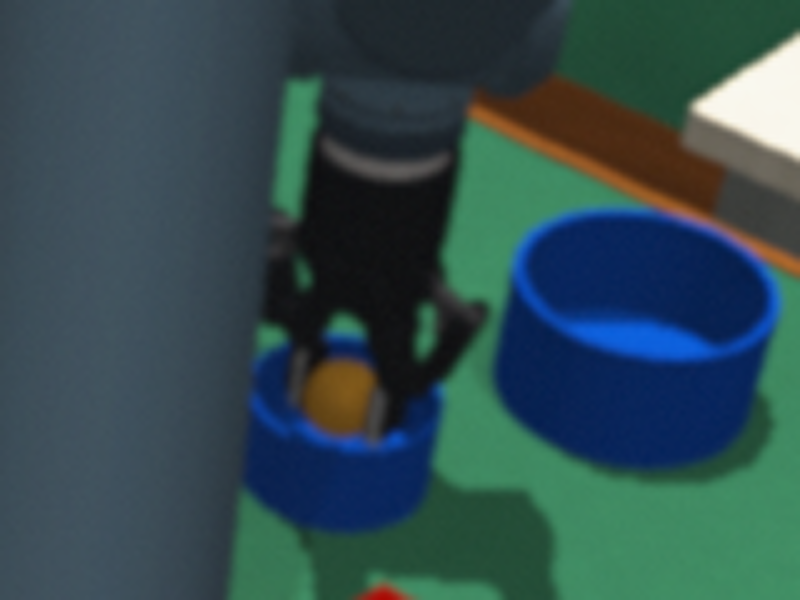

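Master is centred inside the pot. Lower gently.

Emit:
{"api": "drive_tool", "payload": {"steps": [{"claw": 0.3,"x": -0.15,"y": 0.7,"z": 0,"twist": 0},{"claw": 0.3,"x": 0,"y": 0.6,"z": 0,"twist": 0},{"claw": 0.3,"x": 0,"y": 0.5,"z": 0,"twist": 0},{"claw": 0.3,"x": 0,"y": 0.3,"z": 0,"twist": 0},{"claw": 0.3,"x": 0,"y": 0.2,"z": 0,"twist": 0},{"claw": 0.3,"x": 0,"y": 0,"z": 0,"twist": 0},{"claw": 0.3,"x": 0,"y": 0,"z": 0,"twist": 0}]}}

```text
time_s: 10.0
tcp_pos: [0.458, -0.3958, 0.0094]
eef_rot: [0.52, -0.479, 0.479, -0.52]
wrist_force: [-0.8, 0.3, -2.2]
finger_gap: 0.0403
```

```bash
python3 - <<'E'
from h import *
plan([.4575,-.396,.007],None)
E
```

```text
p [ 0.458  -0.3958  0.0094] F [-0.75  0.34 -2.24] gap 0.0403 t 10.0
axes x [ 0.081 -0.997  0.   ] y [ 0. -0. -1.] z [0.997 0.081 0.   ] twist 0
now-frame [ 0.02  0.24 -0.05]  after-twist frame [ 0.02  0.24 -0.05]
```

Emit:
{"api": "drive_tool", "payload": {"steps": [{"claw": 0.3,"x": 0,"y": 0.1,"z": 0,"twist": 0},{"claw": 0.3,"x": 0,"y": 0.1,"z": 0,"twist": 0},{"claw": 0.3,"x": 0,"y": 0,"z": 0,"twist": 0}]}}

```text
time_s: 10.3
tcp_pos: [0.4583, -0.3962, 0.0084]
eef_rot: [0.52, -0.479, 0.48, -0.52]
wrist_force: [-1.2, 2.3, 4.9]
finger_gap: 0.0397
```

Emit:
{"api": "drive_tool", "payload": {"steps": [{"claw": 0.52,"x": 0,"y": 0,"z": 0,"twist": 0},{"claw": 0.58,"x": 0,"y": 0,"z": 0,"twist": 0},{"claw": 0.58,"x": 0,"y": 0,"z": 0,"twist": 0},{"claw": 0.58,"x": 0,"y": -1,"z": 0,"twist": 0},{"claw": 0.58,"x": 0,"y": -2,"z": 0,"twist": 0},{"claw": 0.58,"x": 0,"y": -4,"z": 0,"twist": 0},{"claw": 0.58,"x": 0,"y": -5,"z": 0,"twist": 0},{"claw": 0.58,"x": 0,"y": -5,"z": 0,"twist": 0},{"claw": 0.9,"x": -3,"y": -3,"z": 0,"twist": 0},{"claw": 0.9,"x": -4,"y": 0,"z": 0,"twist": 0},{"claw": 0.9,"x": -4,"y": 0,"z": 0,"twist": 0},{"claw": 0.9,"x": -4,"y": 0,"z": 0,"twist": 0},{"claw": 0.9,"x": -4,"y": 0,"z": 0,"twist": 0},{"claw": 0.9,"x": -4,"y": 0,"z": 0,"twist": 0}]}}

```text
time_s: 11.7
tcp_pos: [0.4388, -0.1649, 0.2077]
eef_rot: [-0.52, 0.479, -0.48, 0.52]
wrist_force: [0.7, 0.3, 0.8]
finger_gap: 0.077
```

```bash
python3 - <<'E'
from h import *
shot('top','top9');shot('side','side9')
for n,p in dict(a=[.6012,.2822,.2],b=[.5183,.3417,.2],c=[.4279,.3759,.2]).items(): print(n);plan(p,(.9966,.082))
E
```

```text
a
p [ 0.4386 -0.1627  0.2073] F [ 0.6   0.17 -0.52] gap 0.0768 t 11.8
axes x [ 0.085 -0.996 -0.001] y [ 0.     0.001 -1.   ] z [0.996 0.085 0.   ] twist 0.2
now-frame [-42.94   0.77  20.  ]  after-twist frame [-43.01   0.77  19.85]
b
p [ 0.4386 -0.1627  0.2073] F [ 0.6   0.17 -0.52] gap 0.0768 t 11.8
axes x [ 0.085 -0.996 -0.001] y [ 0.     0.001 -1.   ] z [0.996 0.085 0.   ] twist 0.2
now-frame [-49.57   0.77  12.25]  after-twist frame [-49.62   0.77  12.08]
c
p [ 0.4386 -0.1627  0.2073] F [ 0.6   0.17 -0.52] gap 0.0768 t 11.8
axes x [ 0.085 -0.996 -0.001] y [ 0.     0.001 -1.   ] z [0.996 0.085 0.   ] twist 0.2
now-frame [-53.75   0.77   3.53]  after-twist frame [-53.77   0.77   3.35]
```

View pics/top9.png

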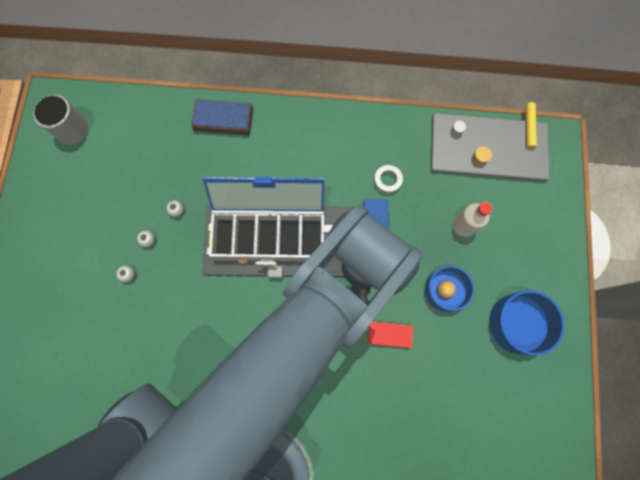

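View pics/side9.png

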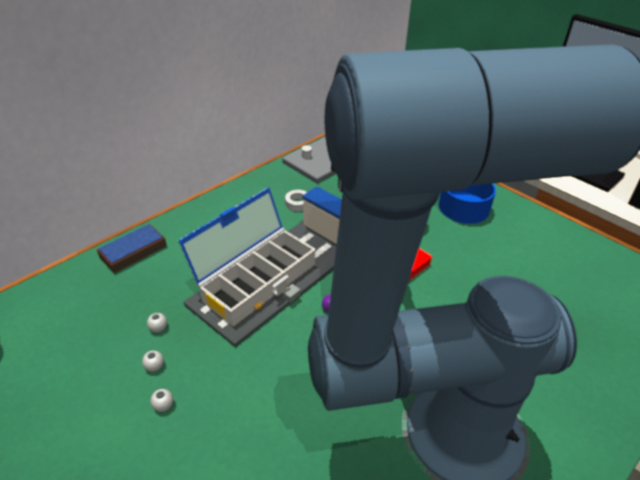

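Emit:
{"api": "drive_tool", "payload": {"steps": [{"claw": 0.95,"x": -4.48,"y": 0,"z": 0.29,"twist": 0},{"claw": 0.95,"x": -4.48,"y": 0,"z": 0.29,"twist": 0},{"claw": 0.95,"x": -4.48,"y": 0,"z": 0.29,"twist": 0},{"claw": 0.95,"x": -4.48,"y": 0,"z": 0.29,"twist": 0},{"claw": 0.95,"x": -4.48,"y": 0,"z": 0.29,"twist": 0},{"claw": 0.95,"x": -4.48,"y": 0,"z": 0.29,"twist": 0},{"claw": 0.95,"x": -4.48,"y": 0,"z": 0.29,"twist": 0},{"claw": 0.95,"x": -4.48,"y": 0,"z": 0.29,"twist": 0},{"claw": 0.95,"x": -4.48,"y": 0,"z": 0.29,"twist": 0},{"claw": 0.95,"x": -4.48,"y": 0,"z": 0.29,"twist": 0},{"claw": 0.95,"x": -4.48,"y": 0,"z": 0.29,"twist": 0},{"claw": 0.95,"x": -4.48,"y": 4,"z": 0.29,"twist": 0},{"claw": 0.95,"x": 0,"y": 4,"z": 0,"twist": 0},{"claw": 0.95,"x": 0,"y": 0,"z": 0,"twist": 0},{"claw": 0.95,"x": 0,"y": 0,"z": 0,"twist": 0}]}}

```text
time_s: 13.3
tcp_pos: [0.4306, 0.3642, 0.1342]
eef_rot: [0.52, -0.48, 0.479, -0.519]
wrist_force: [0.2, 0.3, 1.2]
finger_gap: 0.0814
```

```bash
python3 - <<'E'
from h import *
shot('top','top10');shot('side','side10')
plan([.4279,.3759,.003],(.9966,.082))
crop('side10','c10',80,260,280,460,3)
E
```

```text
p [0.4321 0.3647 0.1366] F [-0.02 -0.54  0.04] gap 0.0808 t 13.4
axes x [ 0.08  -0.997 -0.002] y [ 0.003  0.002 -1.   ] z [0.997 0.08  0.004] twist -0.12
now-frame [-1.12 13.36 -0.38]  after-twist frame [-1.13 13.36 -0.38]
```

View pics/c10.png

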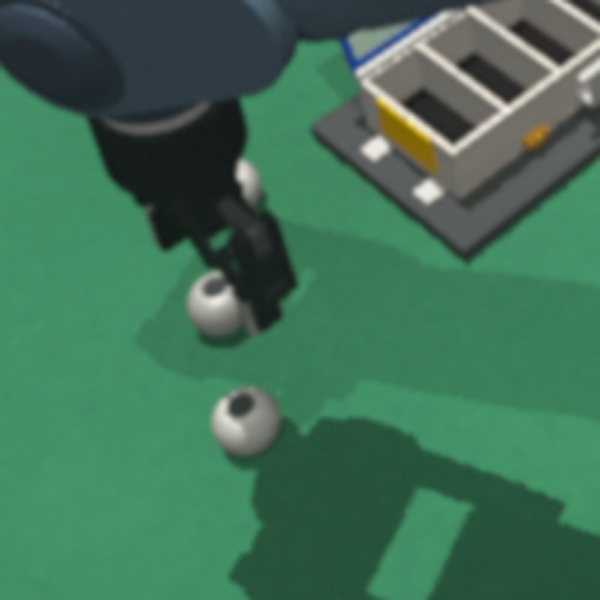

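View pics/top10.png

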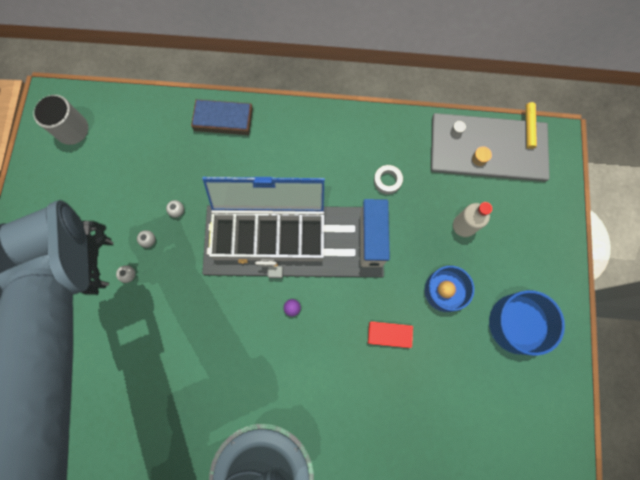

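```bash
cat >> h.py <<'E'
from scipy.optimize import least_squares
def ballfit(cam,tag,u,v,w=13,zmin=.014,zc=.0179,zmax=.06):
    d=np.load('/tmp/'+tag+'.npz')['d']
    c=np.array([px2w(cam,a,b,d[b,a]) for b in range(v-w,v+w) for a in range(u-w,u+w) if d[b,a]>0])
    c=c[(c[:,2]>zmin)&(c[:,2]<zmax)]
    # fit with free depth bias along camera axis, fixed z
    f=lambda q:np.linalg.norm(c-[q[0],q[1],q[2]],axis=1)-.021
    q=least_squares(f,c.mean(0)-[0,0,.012],loss='soft_l1',f_scale=.002).x
    m=camera_model(cam); o=-np.array(m['R']).T@np.array(m['t']); 
    r=q-o; q2=o+r*(zc-o[2])/r[2]  # move along ray to known height
    return q.round(4),q2.round(4)
E
python3 - <<'E'
from h import *
for u,v in((175,209),(146,239),(125,274)): print('top',*ballfit('top','top9',u,v))
for u,v in((157,323),(152,362),(162,401)): print('side',*ballfit('side','side9',u,v))
print('top c now',ballfit('top','top10',125,274))
E
```

```text
top [0.6011 0.282  0.0165] [0.6007 0.2815 0.0179]
top [0.5182 0.3413 0.016 ] [0.5178 0.3405 0.0179]
top [0.4275 0.3759 0.0158] [0.4272 0.3749 0.0179]
side [0.6021 0.283  0.0179] [0.6021 0.283  0.0179]
side [0.519  0.3418 0.0172] [0.5184 0.3419 0.0179]
side [0.4282 0.3765 0.0167] [0.4273 0.3768 0.0179]
top c now (array([0.4276, 0.3758, 0.0157]), array([0.4274, 0.3748, 0.0179]))
```

Emit:
{"api": "drive_tool", "payload": {"steps": [{"claw": 0.95,"x": -1.15,"y": 3,"z": -0.45,"twist": 0},{"claw": 0.95,"x": 0,"y": 3,"z": 0,"twist": 0},{"claw": 0.95,"x": 0,"y": 0,"z": 0,"twist": 0},{"claw": 0.95,"x": 0,"y": 0,"z": 0,"twist": 0},{"claw": 0.95,"x": 0,"y": 0,"z": 0,"twist": 0}]}}

```text
time_s: 13.9
tcp_pos: [0.4269, 0.3764, 0.0769]
eef_rot: [-0.518, 0.479, -0.48, 0.521]
wrist_force: [0.2, -1.0, 0.8]
finger_gap: 0.0807
```

```bash
python3 - <<'E'
from h import *
plan([.4276,.376,.003],(.9966,.082))
E
```

```text
p [0.4269 0.3764 0.0769] F [ 0.24 -0.96  0.84] gap 0.0807 t 13.9
axes x [ 0.08  -0.997 -0.002] y [ 0.004  0.002 -1.   ] z [0.997 0.08  0.004] twist -0.09
now-frame [0.06 7.39 0.03]  after-twist frame [0.06 7.39 0.03]
```

Emit:
{"api": "drive_tool", "payload": {"steps": [{"claw": 0.95,"x": 0,"y": 2,"z": 0,"twist": 0},{"claw": 0.95,"x": 0,"y": 2,"z": 0,"twist": 0},{"claw": 0.95,"x": 0,"y": 2,"z": 0,"twist": 0},{"claw": 0.8,"x": 0,"y": 1.0,"z": 0,"twist": 0},{"claw": 0.7,"x": 0,"y": 0.2,"z": 0,"twist": 0},{"claw": 0.6,"x": 0,"y": 0,"z": 0,"twist": 0},{"claw": 0.3,"x": 0,"y": 0,"z": 0,"twist": 0},{"claw": 0.3,"x": 0,"y": 0,"z": 0,"twist": 0},{"claw": 0.3,"x": 0,"y": 0,"z": 0,"twist": 0},{"claw": 0.3,"x": 0,"y": 0,"z": 0,"twist": 0},{"claw": 0.3,"x": 0,"y": 0,"z": 0,"twist": 0}]}}

```text
time_s: 15.0
tcp_pos: [0.4262, 0.3765, 0.0037]
eef_rot: [-0.519, 0.479, -0.48, 0.521]
wrist_force: [-0.4, -1.0, 6.2]
finger_gap: 0.0401
```

```bash
python3 - <<'E'
from h import *
plan([.4276,.376,.003],(.9966,.082))
E
```

```text
p [0.4262 0.3765 0.0037] F [-0.37 -0.99  6.21] gap 0.0401 t 15.0
axes x [ 0.081 -0.997 -0.001] y [ 0.002  0.001 -1.   ] z [0.997 0.081 0.003] twist -0.05
now-frame [0.06 0.07 0.14]  after-twist frame [0.06 0.07 0.14]
```

Emit:
{"api": "drive_tool", "payload": {"steps": [{"claw": 0.3,"x": 0,"y": -1,"z": 0,"twist": 0},{"claw": 0.3,"x": 0,"y": -3,"z": 0,"twist": 0},{"claw": 0.3,"x": 0,"y": -4,"z": 0,"twist": 0},{"claw": 0.3,"x": 0,"y": -4,"z": 0,"twist": 0},{"claw": 0.3,"x": 0,"y": -3,"z": 0,"twist": 0},{"claw": 0.3,"x": 0,"y": 0,"z": 0,"twist": 0}]}}

```text
time_s: 15.6
tcp_pos: [0.4275, 0.3774, 0.1575]
eef_rot: [-0.517, 0.478, -0.48, 0.523]
wrist_force: [0.8, 0.2, -2.3]
finger_gap: 0.0395
```

```bash
cat > tray.py <<'E'
from h import *
def lines():
    L=[]
    for X in (-52,-48,48,52): L.append(((X,-132),(X,132)))
    for Y in (-132,-128,-80,-76,-28,-24,24,28,76,80,128,132): L.append(((-52,Y),(52,Y)))
    return L
def toW(p,cx,cy,yaw,z=.066):
    c,s=np.cos(yaw),np.sin(yaw); x,y=np.array(p)/1000
    return [cx+c*x-s*y,cy+s*x+c*y,z]
E
python3 - <<'E'
from tray import *
print(read_state()['wrist_force'],read_state()['finger_gap'])
for cam,tag,u,v in (('top','top0',290,237),('side','side0',276,261)):
    print(cam,*ballfit(cam,tag,u,v,w=9,zmin=.046,zc=.0399,zmax=.066))
def ov(cam,tag,box,k,pose,out):
    im=np.load('/tmp/'+tag+'.npz')['im']; u0,v0,u1,v1=box
    a=cv2.resize(im[v0:v1,u0:u1],None,fx=k,fy=k,interpolation=cv2.INTER_CUBIC)
    for p,q in lines():
        A=w2px(cam,toW(p,*pose));B=w2px(cam,toW(q,*pose))
        cv2.line(a,*[tuple(int(round(((P[i]+.5-(u0,v0)[i])*k))) for i in(0,1)) for P in(A,B)],(255,0,0),1)
    save(out,a)
pose=(.5432,.0383,.082)
ov('top','top9',(200,190,340,280),5.5,pose,'o1.png')
ov('side','side9',(180,215,350,340),4.5,pose,'o2.png')
E
```

```text
[ 0.7631853   0.21983396 -2.30399125] 0.03951308501320679
top [ 0.5475 -0.0133  0.0382] [ 0.5471 -0.0134  0.0399]
side [ 0.5454 -0.0069  0.0397] [ 0.5452 -0.0067  0.0399]
```

View pics/o1.png

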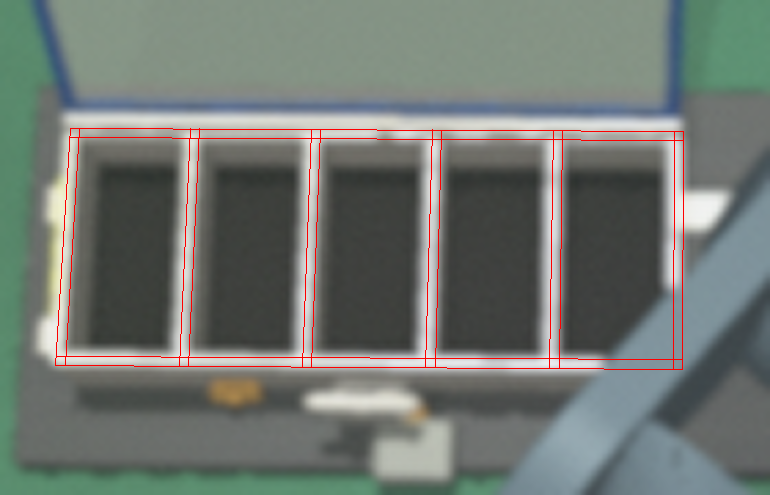

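View pics/o2.png

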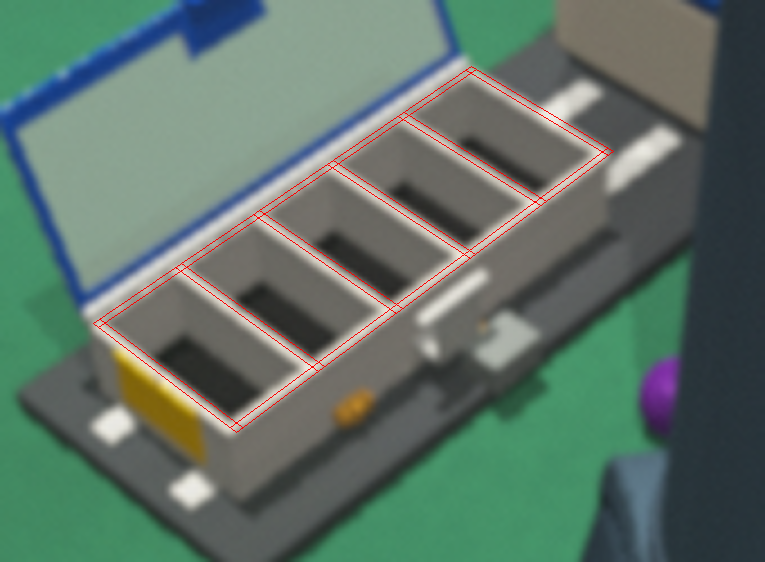

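```bash
cat >> tray.py <<'E'
from scipy.ndimage import map_coordinates
from scipy.optimize import minimize
def score(pose,cam,img,excl=None):
    s=0;n=0
    for (p,q) in [((0,-130),(0,130))]: pass
    pts=[]
    for Y in (-130,-78,-26,26,78,130):
        pts+= [((x,Y)) for x in np.linspace(-46,46,40)]
    for X in (-50,): pts+=[((X,y)) for y in np.linspace(-126,126,80)]
    P=np.array([w2px(cam,toW(p,*pose)) for p in pts])
    return map_coordinates(img,[P[:,1],P[:,0]],order=1).mean()
def fit(cams,x0):
    f=lambda q:-sum(score((q[0]/100,q[1]/100,q[2]/10),c,i) for c,i in cams)
    r=minimize(f,np.array([x0[0]*100,x0[1]*100,x0[2]*10]),method='Nelder-Mead',options=dict(initial_simplex=[[x0[0]*100+a,x0[1]*100+b,x0[2]*10+c] for a,b,c in((0,0,0),(.4,0,0),(0,.4,0),(0,0,.3))]))
    return r.x/[100,100,10],r.fun
E
python3 - <<'E'
from tray import *
g=lambda t:cv2.GaussianBlur(np.load('/tmp/'+t+'.npz')['im'].astype(np.float32).min(2),(0,0),.7)
a=('top',g('top0'));b=('side',g('side0'))
for c in ([a],[b],[a,b]): print(fit(c,(.5432,.0393,.085)))
E
```

```text
(array([0.5428397 , 0.03971788, 0.07606805]), np.float64(-196.93215942382812))
(array([0.54377157, 0.04083637, 0.07471048]), np.float64(-162.3882293701172))
(array([0.54312024, 0.04008925, 0.07492637]), np.float64(-357.32781982421875))
```

```bash
python3 - <<'E'
from h import *
plan([.5353,.1438,.15],(.9972,.0755))
E
```

```text
p [0.4275 0.3774 0.1575] F [ 0.76  0.22 -2.3 ] gap 0.0395 t 15.6
axes x [ 0.081 -0.997 -0.004] y [ 0.009  0.005 -1.   ] z [0.997 0.081 0.009] twist 0.33
now-frame [24.17  0.73  8.84]  after-twist frame [24.11  0.73  8.98]
```

Emit:
{"api": "drive_tool", "payload": {"steps": [{"claw": 0.3,"x": 2.2,"y": 0,"z": 0.8,"twist": 0},{"claw": 0.3,"x": 4,"y": 0,"z": 1.48,"twist": 0},{"claw": 0.3,"x": 4,"y": 0,"z": 1.48,"twist": 0},{"claw": 0.3,"x": 4,"y": 0,"z": 1.48,"twist": 0},{"claw": 0.3,"x": 4,"y": 0,"z": 1.48,"twist": 0},{"claw": 0.3,"x": 4,"y": 0,"z": 1.48,"twist": 0},{"claw": 0.3,"x": 1.9,"y": 0.5,"z": 0.6,"twist": 0.3},{"claw": 0.3,"x": 0,"y": 2,"z": 0,"twist": 0},{"claw": 0.3,"x": 0,"y": 2,"z": 0,"twist": 0},{"claw": 0.3,"x": 0,"y": 0,"z": 0,"twist": 0},{"claw": 0.3,"x": 0,"y": 0,"z": 0,"twist": 0},{"claw": 0.3,"x": 0,"y": 0,"z": 0,"twist": 0}]}}

```text
time_s: 16.8
tcp_pos: [0.5325, 0.143, 0.1076]
eef_rot: [-0.518, 0.48, -0.481, 0.519]
wrist_force: [0.1, 0.5, -2.3]
finger_gap: 0.0398
```

```bash
python3 - <<'E'
from h import *
plan([.5353,.1438,.0257],(.9972,.0755))
shot('side','side11'); p=read_state()['tcp_pos']; print(w2px('side',p+[0,0,.016]))
crop('side11','c11',150,180,350,340,4)
E
```

```text
p [0.5325 0.143  0.1076] F [ 0.06  0.47 -2.28] gap 0.0398 t 16.8
axes x [ 0.076 -0.997 -0.   ] y [ 0.001  0.    -1.   ] z [0.997 0.076 0.001] twist 0.04
now-frame [-0.06  8.19  0.28]  after-twist frame [-0.06  8.19  0.28]
(np.float64(222.9023514651085), np.float64(272.6730466117701))
```

View pics/c11.png

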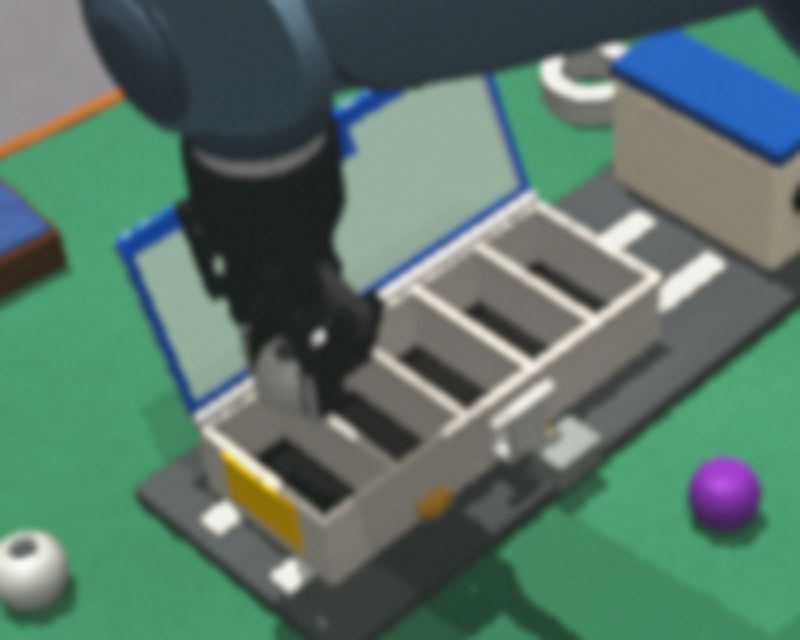

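Emit:
{"api": "drive_tool", "payload": {"steps": [{"claw": 0.3,"x": -0.06,"y": 1.5,"z": 0.2,"twist": 0},{"claw": 0.3,"x": 0,"y": 1.5,"z": 0,"twist": 0},{"claw": 0.3,"x": 0,"y": 1.5,"z": 0,"twist": 0},{"claw": 0.3,"x": 0,"y": 1.2,"z": 0,"twist": 0},{"claw": 0.3,"x": 0,"y": 0.8,"z": 0,"twist": 0},{"claw": 0.3,"x": 0,"y": 0.5,"z": 0,"twist": 0},{"claw": 0.3,"x": 0,"y": 0,"z": 0,"twist": 0},{"claw": 0.3,"x": 0,"y": 0,"z": 0,"twist": 0}]}}

```text
time_s: 17.65
tcp_pos: [0.5346, 0.1435, 0.0374]
eef_rot: [-0.518, 0.48, -0.481, 0.519]
wrist_force: [0.4, -0.5, -1.9]
finger_gap: 0.0394
```

```bash
python3 - <<'E'
from h import *
plan([.5353,.1438,.0257],(.9972,.0755))
E
```

```text
p [0.5346 0.1435 0.0374] F [ 0.36 -0.48 -1.86] gap 0.0394 t 17.65
axes x [ 0.076 -0.997  0.   ] y [ 0.001  0.    -1.   ] z [0.997 0.076 0.001] twist 0.02
now-frame [-0.02  1.17  0.07]  after-twist frame [-0.02  1.17  0.07]
```

Emit:
{"api": "drive_tool", "payload": {"steps": [{"claw": 0.3,"x": 0,"y": 0.4,"z": 0,"twist": 0},{"claw": 0.3,"x": 0,"y": 0.3,"z": 0,"twist": 0},{"claw": 0.3,"x": 0,"y": 0.2,"z": 0,"twist": 0},{"claw": 0.3,"x": 0,"y": 0.1,"z": 0,"twist": 0},{"claw": 0.3,"x": 0,"y": 0,"z": 0,"twist": 0},{"claw": 0.3,"x": 0,"y": 0,"z": 0,"twist": 0}]}}

```text
time_s: 18.25
tcp_pos: [0.5342, 0.1435, 0.0271]
eef_rot: [-0.519, 0.481, -0.481, 0.519]
wrist_force: [0.2, -0.4, -1.9]
finger_gap: 0.0401
```

Emit:
{"api": "drive_tool", "payload": {"steps": [{"claw": 0.3,"x": 0,"y": 0.1,"z": 0,"twist": 0},{"claw": 0.3,"x": 0,"y": 0,"z": 0,"twist": 0}]}}

```text
time_s: 18.45
tcp_pos: [0.5342, 0.1435, 0.026]
eef_rot: [0.519, -0.481, 0.481, -0.519]
wrist_force: [0.1, -0.2, -2.9]
finger_gap: 0.0397
```

Emit:
{"api": "drive_tool", "payload": {"steps": [{"claw": 0.3,"x": 0,"y": 0.1,"z": 0,"twist": 0},{"claw": 0.3,"x": 0,"y": 0,"z": 0,"twist": 0}]}}

```text
time_s: 18.65
tcp_pos: [0.5343, 0.1435, 0.0256]
eef_rot: [0.519, -0.481, 0.481, -0.519]
wrist_force: [-3.1, -0.1, 2.7]
finger_gap: 0.0396
```

Emit:
{"api": "drive_tool", "payload": {"steps": [{"claw": 0.52,"x": 0,"y": 0,"z": 0,"twist": 0},{"claw": 0.6,"x": 0,"y": 0,"z": 0,"twist": 0},{"claw": 0.6,"x": 0,"y": 0,"z": 0,"twist": 0},{"claw": 0.6,"x": 0,"y": -1,"z": 0,"twist": 0},{"claw": 0.6,"x": 0,"y": -2,"z": 0,"twist": 0},{"claw": 0.6,"x": 0,"y": -4,"z": 0,"twist": 0},{"claw": 0.6,"x": 0,"y": -4,"z": 0,"twist": 0},{"claw": 0.8,"x": -4,"y": -1,"z": 0,"twist": 0},{"claw": 0.95,"x": -4,"y": 0,"z": 0,"twist": 0},{"claw": 0.95,"x": -4,"y": 0,"z": -0.5,"twist": 0},{"claw": 0.95,"x": 0,"y": 0,"z": 0,"twist": 0},{"claw": 0.95,"x": 0,"y": 0,"z": 0,"twist": 0}]}}

```text
time_s: 19.85
tcp_pos: [0.5199, 0.2634, 0.1456]
eef_rot: [-0.519, 0.48, -0.48, 0.519]
wrist_force: [-0.6, -0.1, -0.2]
finger_gap: 0.0816
```

```bash
python3 - <<'E'
from h import *
shot('top','top12');shot('side','side12')
plan([.518,.341,.14],(.9972,.0755))
crop('top12','c12',80,170,340,300,3); crop('side12','c12b',130,200,350,420,3)
E
```

```text
p [0.5203 0.2621 0.1453] F [ 0.36 -0.38  0.33] gap 0.0809 t 19.95
axes x [ 0.075 -0.997  0.   ] y [ 0. -0. -1.] z [0.997 0.075 0.   ] twist -0.02
now-frame [-7.88  0.53  0.36]  after-twist frame [-7.88  0.53  0.37]
```

View pics/c12.png

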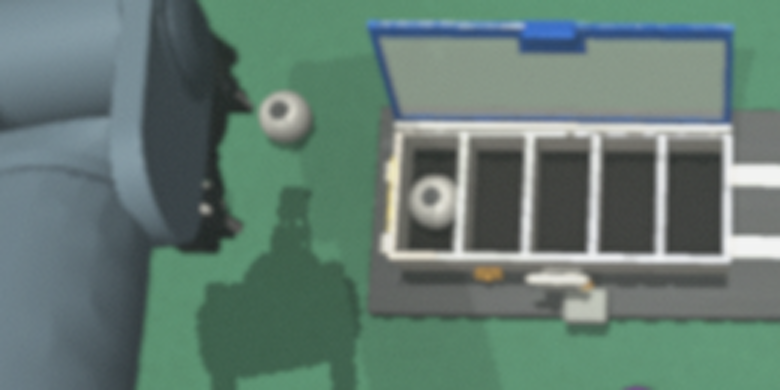

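View pics/c12b.png

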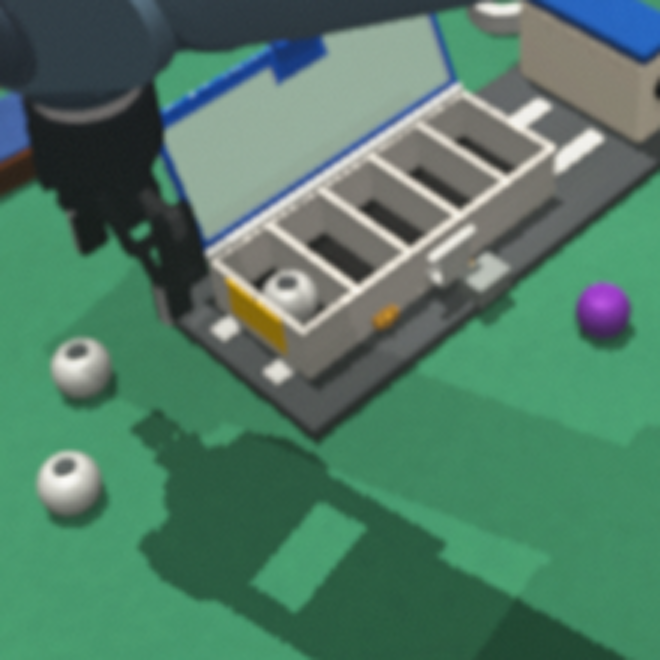

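Emit:
{"api": "drive_tool", "payload": {"steps": [{"claw": 0.95,"x": -4,"y": 0,"z": 0.2,"twist": 0},{"claw": 0.95,"x": -3.88,"y": 2,"z": 0.15,"twist": 0},{"claw": 0.95,"x": 0,"y": 3,"z": 0,"twist": 0},{"claw": 0.95,"x": 0,"y": 1,"z": 0,"twist": 0},{"claw": 0.95,"x": 0,"y": 0,"z": 0,"twist": 0},{"claw": 0.95,"x": 0,"y": 0,"z": 0,"twist": 0},{"claw": 0.95,"x": 0,"y": 0,"z": 0,"twist": 0}]}}

```text
time_s: 20.65
tcp_pos: [0.519, 0.3412, 0.0868]
eef_rot: [-0.517, 0.481, -0.481, 0.519]
wrist_force: [0.9, -0.4, 0.5]
finger_gap: 0.0814
```

```bash
python3 - <<'E'
from h import *
plan([.5183,.3413,.0035],(.9972,.0755))
shot('side','side13'); crop('side13','c13',80,280,240,440,4)
E
```

```text
p [0.519  0.3412 0.0868] F [ 0.94 -0.36  0.5 ] gap 0.0814 t 20.65
axes x [ 0.074 -0.997 -0.001] y [ 0.003  0.001 -1.   ] z [0.997 0.074 0.003] twist -0.06
now-frame [-0.01  8.33 -0.09]  after-twist frame [-0.01  8.33 -0.09]
```

View pics/c13.png

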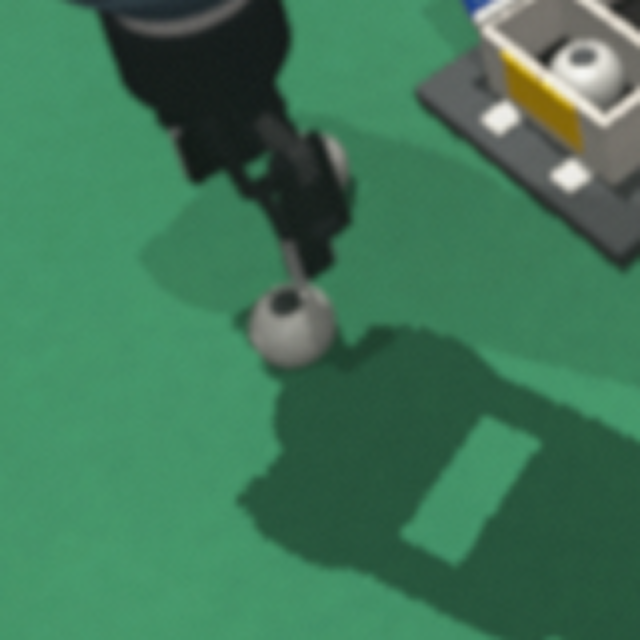

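Emit:
{"api": "drive_tool", "payload": {"steps": [{"claw": 0.95,"x": 0,"y": 2,"z": -0.08,"twist": 0},{"claw": 0.95,"x": 0,"y": 2,"z": 0,"twist": 0},{"claw": 0.95,"x": 0,"y": 2,"z": 0,"twist": 0},{"claw": 0.95,"x": 0,"y": 1.5,"z": 0,"twist": 0},{"claw": 0.8,"x": 0,"y": 0.7,"z": 0,"twist": 0},{"claw": 0.7,"x": 0,"y": 0,"z": 0,"twist": 0},{"claw": 0.6,"x": 0,"y": 0,"z": 0,"twist": 0},{"claw": 0.3,"x": 0,"y": 0,"z": 0,"twist": 0},{"claw": 0.3,"x": 0,"y": 0,"z": 0,"twist": 0},{"claw": 0.3,"x": 0,"y": 0,"z": 0,"twist": 0},{"claw": 0.3,"x": 0,"y": 0,"z": 0,"twist": 0},{"claw": 0.3,"x": 0,"y": 0,"z": 0,"twist": 0}]}}

```text
time_s: 21.9
tcp_pos: [0.5179, 0.342, 0.0045]
eef_rot: [-0.518, 0.48, -0.481, 0.519]
wrist_force: [0.1, -0.8, 6.6]
finger_gap: 0.04
```

Emit:
{"api": "drive_tool", "payload": {"steps": [{"claw": 0.3,"x": 0,"y": -1,"z": 0,"twist": 0},{"claw": 0.3,"x": 0,"y": -3,"z": 0,"twist": 0},{"claw": 0.3,"x": 0,"y": -4,"z": 0,"twist": 0},{"claw": 0.3,"x": 0,"y": -4,"z": 0,"twist": 0},{"claw": 0.3,"x": 2,"y": -2,"z": 0,"twist": 0},{"claw": 0.3,"x": 4,"y": 0,"z": 0,"twist": 0},{"claw": 0.3,"x": 4,"y": 0,"z": 0,"twist": 0},{"claw": 0.3,"x": 4,"y": 0,"z": 0.2,"twist": 0},{"claw": 0.3,"x": 4,"y": 0,"z": 0,"twist": 0},{"claw": 0.3,"x": 4,"y": 0,"z": 0,"twist": 0},{"claw": 0.3,"x": 3,"y": 1,"z": 0,"twist": 0},{"claw": 0.3,"x": 0,"y": 3,"z": 0,"twist": 0},{"claw": 0.3,"x": 0,"y": 0,"z": 0,"twist": 0},{"claw": 0.3,"x": 0,"y": 0,"z": 0,"twist": 0},{"claw": 0.3,"x": 0,"y": 0,"z": 0,"twist": 0}]}}

```text
time_s: 23.4
tcp_pos: [0.5383, 0.093, 0.1043]
eef_rot: [-0.518, 0.48, -0.481, 0.519]
wrist_force: [0.0, 0.2, -1.7]
finger_gap: 0.0396
```

```bash
python3 - <<'E'
from h import *
plan([.5392,.0919,.0265],(.9972,.0755))
shot('side','side14'); crop('side14','c14',180,180,340,300,5)
E
```

```text
p [0.5383 0.093  0.1043] F [ 0.01  0.24 -1.66] gap 0.0396 t 23.4
axes x [ 0.077 -0.997  0.   ] y [ 0.002  0.    -1.   ] z [0.997 0.077 0.002] twist 0.08
now-frame [0.12 7.78 0.06]  after-twist frame [0.12 7.78 0.06]
```

View pics/c14.png

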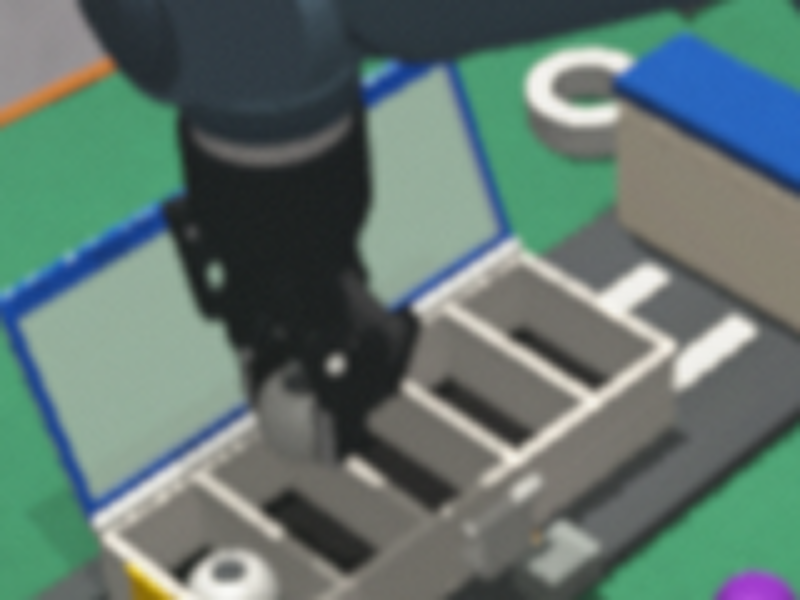

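Emit:
{"api": "drive_tool", "payload": {"steps": [{"claw": 0.3,"x": 0.1,"y": 1.5,"z": 0,"twist": 0},{"claw": 0.3,"x": 0,"y": 1.5,"z": 0,"twist": 0},{"claw": 0.3,"x": 0,"y": 1.5,"z": 0,"twist": 0},{"claw": 0.3,"x": 0,"y": 1.2,"z": 0,"twist": 0},{"claw": 0.3,"x": 0,"y": 0.8,"z": 0,"twist": 0},{"claw": 0.3,"x": 0,"y": 0.4,"z": 0,"twist": 0},{"claw": 0.3,"x": 0,"y": 0.2,"z": 0,"twist": 0},{"claw": 0.3,"x": 0,"y": 0,"z": 0,"twist": 0},{"claw": 0.3,"x": 0,"y": 0,"z": 0,"twist": 0}]}}

```text
time_s: 24.35
tcp_pos: [0.5384, 0.0914, 0.0326]
eef_rot: [-0.518, 0.48, -0.481, 0.519]
wrist_force: [0.5, -1.0, -1.6]
finger_gap: 0.0396
```

Emit:
{"api": "drive_tool", "payload": {"steps": [{"claw": 0.3,"x": 0,"y": 0.3,"z": 0,"twist": 0},{"claw": 0.3,"x": 0,"y": 0.1,"z": 0,"twist": 0},{"claw": 0.3,"x": 0,"y": 0.1,"z": 0,"twist": 0},{"claw": 0.3,"x": 0,"y": 0,"z": 0,"twist": 0}]}}

```text
time_s: 24.75
tcp_pos: [0.5377, 0.0914, 0.0269]
eef_rot: [0.519, -0.481, 0.481, -0.519]
wrist_force: [-0.7, 0.2, -2.8]
finger_gap: 0.0395
```

Emit:
{"api": "drive_tool", "payload": {"steps": [{"claw": 0.3,"x": 0,"y": 0.1,"z": 0,"twist": 0},{"claw": 0.3,"x": 0,"y": 0,"z": 0,"twist": 0}]}}

```text
time_s: 24.95
tcp_pos: [0.538, 0.0914, 0.0264]
eef_rot: [0.519, -0.481, 0.481, -0.519]
wrist_force: [-1.6, -0.2, 0.8]
finger_gap: 0.0398
```

Emit:
{"api": "drive_tool", "payload": {"steps": [{"claw": 0.52,"x": 0,"y": 0,"z": 0,"twist": 0},{"claw": 0.6,"x": 0,"y": 0,"z": 0,"twist": 0},{"claw": 0.6,"x": 0,"y": 0,"z": 0,"twist": 0},{"claw": 0.6,"x": 0,"y": -1,"z": 0,"twist": 0},{"claw": 0.6,"x": 0,"y": -2,"z": 0,"twist": 0},{"claw": 0.6,"x": 0,"y": -4,"z": 0,"twist": 0},{"claw": 0.6,"x": 0,"y": -4,"z": 0,"twist": 0},{"claw": 0.8,"x": -4,"y": -1,"z": 0,"twist": 0},{"claw": 0.95,"x": -4,"y": 0,"z": 0,"twist": 0},{"claw": 0.95,"x": -4,"y": 0,"z": 0,"twist": 0},{"claw": 0.95,"x": -3,"y": 0,"z": 0,"twist": 0},{"claw": 0.95,"x": 0,"y": 0,"z": 0,"twist": 0},{"claw": 0.95,"x": 0,"y": 0,"z": 0,"twist": 0}]}}

```text
time_s: 26.25
tcp_pos: [0.5264, 0.2413, 0.1466]
eef_rot: [-0.519, 0.48, -0.481, 0.519]
wrist_force: [0.8, 0.1, 0.0]
finger_gap: 0.0808
```

```bash
python3 - <<'E'
from h import *
shot('top','top15');shot('side','side15')
plan([.6015,.2823,.14],(.9972,.0755))
crop('side15','c15b',130,200,350,420,3)
E
```

```text
p [0.5266 0.2402 0.1463] F [-0.34  0.2   0.73] gap 0.0808 t 26.35
axes x [ 0.075 -0.997  0.   ] y [ 0. -0. -1.] z [0.997 0.075 0.   ] twist -0.03
now-frame [-3.64  0.63  7.78]  after-twist frame [-3.63  0.63  7.78]
```

View pics/top15.png

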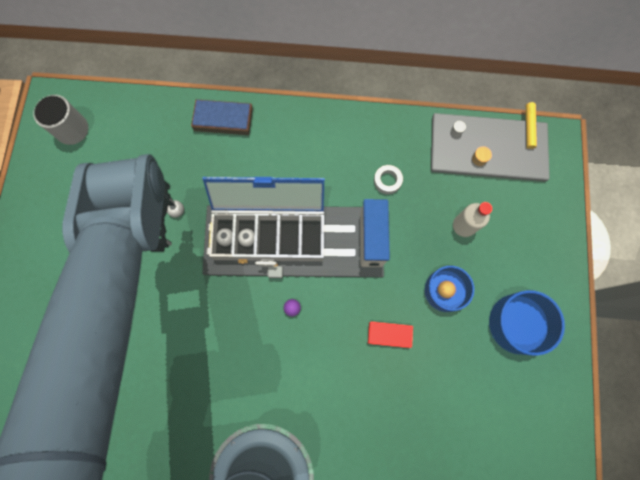

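View pics/c15b.png

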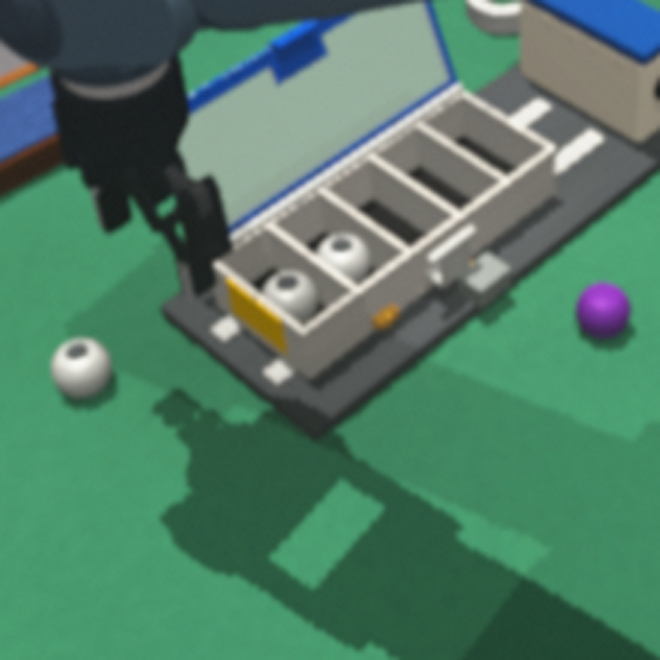

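Emit:
{"api": "drive_tool", "payload": {"steps": [{"claw": 0.95,"x": -3.6,"y": 0,"z": 0,"twist": 0},{"claw": 0.95,"x": 0,"y": 0,"z": 4,"twist": 0},{"claw": 0.95,"x": 0,"y": 2,"z": 3.75,"twist": 0},{"claw": 0.95,"x": 0,"y": 3,"z": 0,"twist": 0},{"claw": 0.95,"x": 0,"y": 1,"z": 0,"twist": 0},{"claw": 0.95,"x": 0,"y": 0,"z": 0,"twist": 0},{"claw": 0.95,"x": 0,"y": 0,"z": 0,"twist": 0},{"claw": 0.95,"x": 0,"y": 0,"z": 0,"twist": 0}]}}

```text
time_s: 27.15
tcp_pos: [0.6017, 0.2829, 0.0881]
eef_rot: [-0.518, 0.48, -0.481, 0.519]
wrist_force: [0.3, -0.5, -0.8]
finger_gap: 0.0812
```

```bash
python3 - <<'E'
from h import *
plan([.6015,.2823,.0035],(.9972,.0755))
shot('side','side16'); crop('side16','c16',100,240,260,400,4)
E
```

```text
p [0.6017 0.2829 0.0881] F [ 0.27 -0.5  -0.75] gap 0.0812 t 27.15
axes x [ 0.076 -0.997 -0.001] y [ 0.003  0.001 -1.   ] z [0.997 0.076 0.003] twist 0.02
now-frame [ 0.06  8.46 -0.05]  after-twist frame [ 0.06  8.46 -0.05]
```

View pics/c16.png

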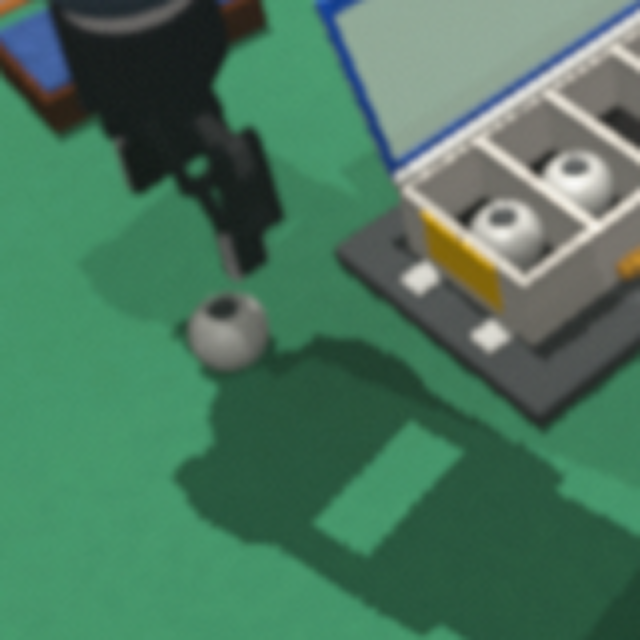

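Emit:
{"api": "drive_tool", "payload": {"steps": [{"claw": 0.95,"x": 0,"y": 2,"z": 0,"twist": 0},{"claw": 0.95,"x": 0,"y": 2,"z": 0,"twist": 0},{"claw": 0.95,"x": 0,"y": 2,"z": 0,"twist": 0},{"claw": 0.95,"x": 0,"y": 1.5,"z": 0,"twist": 0},{"claw": 0.8,"x": 0,"y": 0.8,"z": 0,"twist": 0},{"claw": 0.7,"x": 0,"y": 0,"z": 0,"twist": 0},{"claw": 0.6,"x": 0,"y": 0,"z": 0,"twist": 0},{"claw": 0.3,"x": 0,"y": 0,"z": 0,"twist": 0},{"claw": 0.3,"x": 0,"y": 0,"z": 0,"twist": 0},{"claw": 0.3,"x": 0,"y": 0,"z": 0,"twist": 0},{"claw": 0.3,"x": 0,"y": 0,"z": 0,"twist": 0},{"claw": 0.3,"x": 0,"y": 0,"z": 0,"twist": 0}]}}

```text
time_s: 28.4
tcp_pos: [0.6021, 0.2831, 0.0046]
eef_rot: [-0.518, 0.48, -0.481, 0.519]
wrist_force: [-0.6, 0.0, 5.8]
finger_gap: 0.04
```

Emit:
{"api": "drive_tool", "payload": {"steps": [{"claw": 0.3,"x": 0,"y": -1,"z": 0,"twist": 0},{"claw": 0.3,"x": 0,"y": -3,"z": 0,"twist": 0},{"claw": 0.3,"x": 0,"y": -4,"z": 0,"twist": 0},{"claw": 0.3,"x": 0,"y": -4,"z": -1.7,"twist": 0},{"claw": 0.3,"x": 0,"y": -2,"z": -3,"twist": 0},{"claw": 0.3,"x": 2,"y": 0,"z": -3,"twist": 0},{"claw": 0.3,"x": 4,"y": 0,"z": 0,"twist": 0},{"claw": 0.3,"x": 4,"y": 0,"z": 0,"twist": 0},{"claw": 0.3,"x": 4,"y": 0,"z": 0,"twist": 0},{"claw": 0.3,"x": 4,"y": 0,"z": 0,"twist": 0},{"claw": 0.3,"x": 4,"y": 1,"z": 0,"twist": 0},{"claw": 0.3,"x": 1.8,"y": 3,"z": 0,"twist": 0},{"claw": 0.3,"x": 0,"y": 0,"z": 0,"twist": 0},{"claw": 0.3,"x": 0,"y": 0,"z": 0,"twist": 0},{"claw": 0.3,"x": 0,"y": 0,"z": 0,"twist": 0}]}}

```text
time_s: 29.9
tcp_pos: [0.5428, 0.0405, 0.1042]
eef_rot: [-0.519, 0.48, -0.481, 0.519]
wrist_force: [-0.2, 0.3, -0.9]
finger_gap: 0.0397
```

```bash
python3 - <<'E'
from h import *
plan([.5431,.0401,.0265],(.9972,.0755))
shot('side','side17'); crop('side17','c17',180,180,340,300,5)
E
```

```text
p [0.5428 0.0405 0.1042] F [-0.23  0.26 -0.87] gap 0.0397 t 29.9
axes x [ 0.077 -0.997  0.   ] y [ 0.002  0.    -1.   ] z [0.997 0.077 0.002] twist 0.08
now-frame [0.04 7.77 0.01]  after-twist frame [0.04 7.77 0.01]
```

View pics/c17.png

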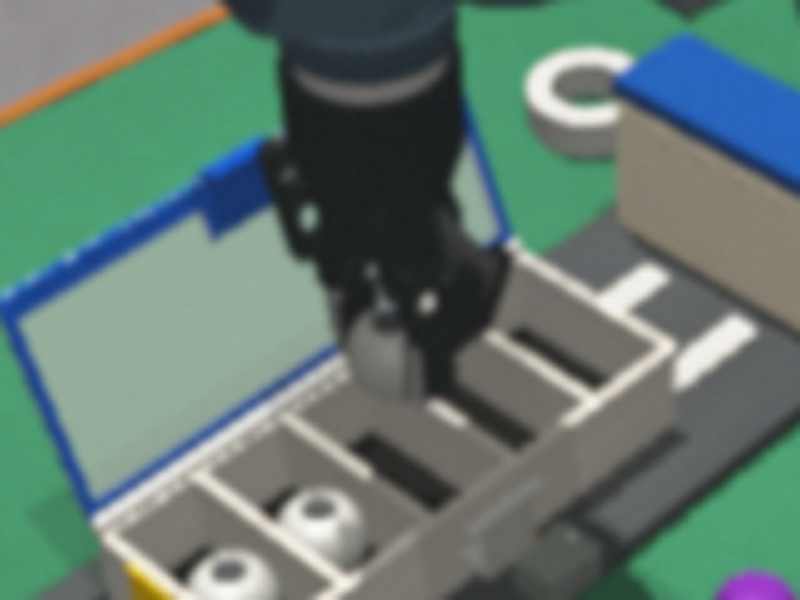

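```bash
python3 - <<'E'
from h import *
z=np.load('/tmp/top0.npz'); im,d=z['im'].astype(int),z['d']
for u,v in ((263,178),(263,181),(263,184),(263,186),(263,190),(230,178),(230,181)):
    print(u,v,im[v,u],px2w('top',u,v,d[v,u]).round(3))
z=np.load('/tmp/side17.npz'); d=z['d']
# gripper/wrist extents at heights from side view
c=np.array([px2w('side',u,v,d[v,u]) for v in range(100,270) for u in range(215,300) if d[v,u]>0])
for h in np.arange(.12,.34,.02):
    k=c[(abs(c[:,2]-h)<.01)&(np.hypot(c[:,0]-.543,c[:,1]-.04)<.1)&(c[:,0]<.62)]
    if len(k): print(h.round(2),len(k),k[:,0].min().round(3),k[:,0].max().round(3),k[:,1].min().round(3),k[:,1].max().round(3))
E
```

```text
263 178 [ 62 112 190] [0.641 0.047 0.175]
263 181 [ 70 119 200] [0.632 0.045 0.181]
263 184 [ 48  73 111] [0.633 0.047 0.16 ]
263 186 [ 52  75 110] [0.63  0.048 0.153]
263 190 [132 146 133] [0.627 0.049 0.138]
230 178 [115 149 178] [0.636 0.118 0.171]
230 181 [ 55  79 118] [0.632 0.119 0.165]
0.12 374 0.507 0.62 0.029 0.109
0.14 208 0.497 0.62 0.027 0.102
0.16 209 0.484 0.597 0.024 0.058
0.18 289 0.479 0.605 0.024 0.06
0.2 354 0.474 0.608 0.022 0.062
0.22 139 0.489 0.552 0.029 0.061
0.24 243 0.503 0.56 0.014 0.08
0.26 288 0.503 0.559 0.015 0.079
0.28 337 0.504 0.57 0.006 0.079
0.3 281 0.504 0.556 0.012 0.078
0.32 72 0.503 0.567 0.027 0.101
0.34 131 0.484 0.593 0.089 0.108
```

Emit:
{"api": "drive_tool", "payload": {"steps": [{"claw": 0.3,"x": 0.04,"y": 1.5,"z": 0,"twist": 0},{"claw": 0.3,"x": 0,"y": 1.5,"z": 0,"twist": 0},{"claw": 0.3,"x": 0,"y": 1.5,"z": 0,"twist": 0},{"claw": 0.3,"x": 0,"y": 1.2,"z": 0,"twist": 0},{"claw": 0.3,"x": 0,"y": 0.8,"z": 0,"twist": 0},{"claw": 0.3,"x": 0,"y": 0.4,"z": 0,"twist": 0},{"claw": 0.3,"x": 0,"y": 0.2,"z": 0,"twist": 0},{"claw": 0.3,"x": 0,"y": 0,"z": 0,"twist": 0},{"claw": 0.3,"x": 0,"y": 0,"z": 0,"twist": 0}]}}

```text
time_s: 30.85
tcp_pos: [0.5428, 0.0391, 0.0326]
eef_rot: [-0.518, 0.48, -0.481, 0.519]
wrist_force: [-0.1, -0.4, -0.4]
finger_gap: 0.0395
```

Emit:
{"api": "drive_tool", "payload": {"steps": [{"claw": 0.3,"x": 0,"y": 0.3,"z": 0,"twist": 0},{"claw": 0.3,"x": 0,"y": 0.1,"z": 0,"twist": 0},{"claw": 0.3,"x": 0,"y": 0.1,"z": 0,"twist": 0},{"claw": 0.3,"x": 0,"y": 0,"z": 0,"twist": 0}]}}

```text
time_s: 31.25
tcp_pos: [0.5422, 0.0392, 0.0269]
eef_rot: [0.519, -0.481, 0.481, -0.519]
wrist_force: [-0.1, -0.7, -1.6]
finger_gap: 0.0392
```

Emit:
{"api": "drive_tool", "payload": {"steps": [{"claw": 0.3,"x": 0,"y": 0.1,"z": 0,"twist": 0},{"claw": 0.3,"x": 0,"y": 0,"z": 0,"twist": 0}]}}

```text
time_s: 31.45
tcp_pos: [0.5424, 0.0392, 0.0263]
eef_rot: [0.519, -0.481, 0.481, -0.519]
wrist_force: [-0.6, 0.0, 2.7]
finger_gap: 0.0398
```

Emit:
{"api": "drive_tool", "payload": {"steps": [{"claw": 0.52,"x": 0,"y": 0,"z": 0,"twist": 0},{"claw": 0.6,"x": 0,"y": 0,"z": 0,"twist": 0},{"claw": 0.6,"x": 0,"y": 0,"z": 0,"twist": 0},{"claw": 0.6,"x": 0,"y": -1,"z": 0,"twist": 0},{"claw": 0.6,"x": 0,"y": -2,"z": 0,"twist": 0},{"claw": 0.6,"x": 0,"y": -4,"z": 0,"twist": 0},{"claw": 0.6,"x": 0,"y": -4,"z": 0,"twist": 0},{"claw": 0.6,"x": 0,"y": -4,"z": 0,"twist": 0},{"claw": 0.3,"x": -3,"y": -4,"z": 0,"twist": 0},{"claw": 0,"x": -4,"y": -4,"z": 0,"twist": 0},{"claw": 0,"x": -4,"y": -2,"z": 0,"twist": 0},{"claw": 0,"x": -4,"y": 0,"z": 0,"twist": 0},{"claw": 0,"x": -4,"y": 0,"z": 0,"twist": 0},{"claw": 0,"x": -4,"y": 0,"z": 0,"twist": 0},{"claw": 0,"x": 0,"y": 0,"z": 0,"twist": 0}]}}

```text
time_s: 32.95
tcp_pos: [0.5242, 0.2677, 0.2722]
eef_rot: [-0.519, 0.479, -0.479, 0.52]
wrist_force: [0.3, -0.0, 0.5]
finger_gap: -0.0001
```

```bash
python3 - <<'E'
from tray import *
plan([.71,.05,.25],(.9972,.0755))
shot('top','top18');shot('side','side18')
g=lambda t:cv2.GaussianBlur(np.load('/tmp/'+t+'.npz')['im'].astype(np.float32).min(2),(0,0),.7)
print(fit([('top',g('top18')),('side',g('side18'))],(.5432,.0393,.08)))
E
```

```text
p [0.5242 0.2677 0.2722] F [ 0.27 -0.04  0.51] gap -0.0001 t 32.95
axes x [ 0.081 -0.997 -0.001] y [ 0.001  0.001 -1.   ] z [0.997 0.081 0.001] twist 0.32
now-frame [23.2   2.21 16.76]  after-twist frame [23.11  2.21 16.88]
(array([0.54319858, 0.04000814, 0.07592204]), np.float64(-385.7419738769531))
```

View pics/top18.png

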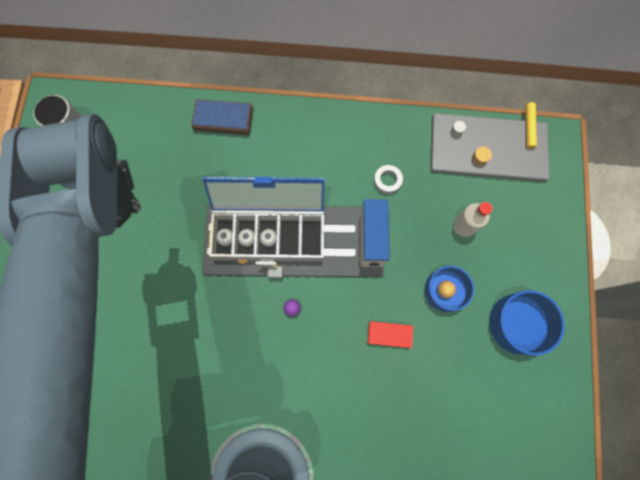

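View pics/side18.png

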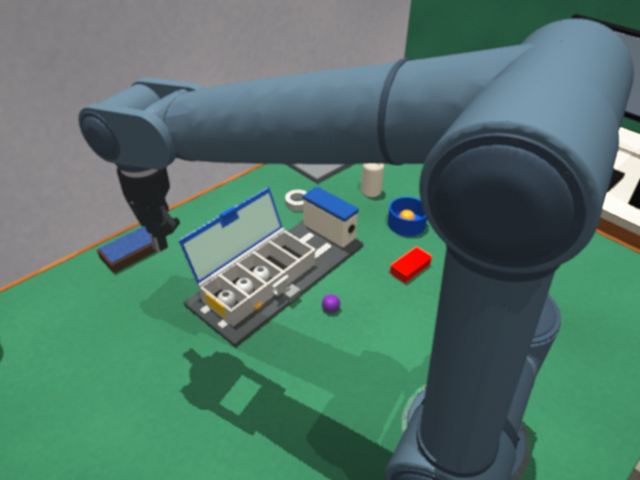

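Emit:
{"api": "drive_tool", "payload": {"steps": [{"claw": 0,"x": 0,"y": 0,"z": 4,"twist": 0.3},{"claw": 0,"x": 0,"y": 0,"z": 4.4,"twist": 0},{"claw": 0,"x": 0,"y": 0,"z": 4.4,"twist": 0},{"claw": 0,"x": 1,"y": 0,"z": 4,"twist": 0},{"claw": 0,"x": 4.4,"y": 0,"z": 0,"twist": 0},{"claw": 0,"x": 4.4,"y": 0,"z": 0,"twist": 0},{"claw": 0,"x": 4.4,"y": 0,"z": 0,"twist": 0},{"claw": 0,"x": 4.4,"y": 0,"z": 0,"twist": 0},{"claw": 0,"x": 4.4,"y": 2,"z": 0,"twist": 0},{"claw": 0,"x": 0,"y": 4,"z": 0,"twist": 0},{"claw": 0,"x": 0,"y": 4,"z": 0,"twist": 0},{"claw": 0,"x": 0,"y": 3,"z": 0,"twist": 0},{"claw": 0,"x": 0,"y": 0,"z": 0,"twist": 0},{"claw": 0,"x": 0,"y": 0,"z": 0,"twist": 0}]}}

```text
time_s: 34.45
tcp_pos: [0.7091, 0.0454, 0.1421]
eef_rot: [0.517, -0.482, 0.482, -0.517]
wrist_force: [0.0, -0.2, 0.5]
finger_gap: -0.0001
```

```bash
python3 - <<'E'
from tray import *
plan([.67,.045,.135],(.9972,.0755))
shot('top','top19');shot('side','side19')
crop('side19','c19',130,110,330,290,4)
E
```

```text
p [0.7091 0.0454 0.1421] F [ 0.   -0.21  0.47] gap -0.0001 t 34.45
axes x [ 0.069 -0.998  0.   ] y [ 0. -0. -1.] z [0.998 0.069 0.   ] twist -0.36
now-frame [-0.23  0.71 -3.91]  after-twist frame [-0.26  0.71 -3.91]
```

View pics/c19.png

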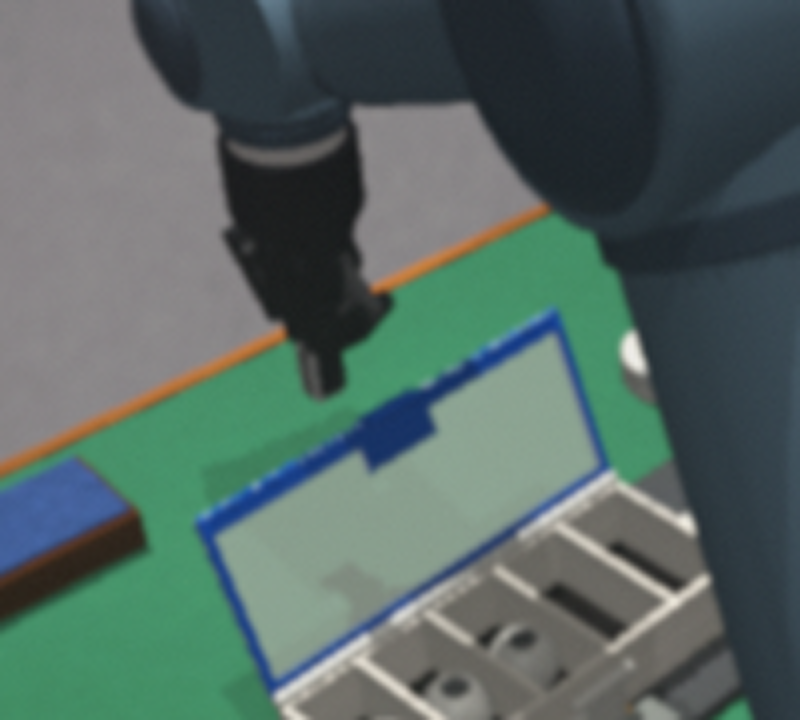

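View pics/top19.png

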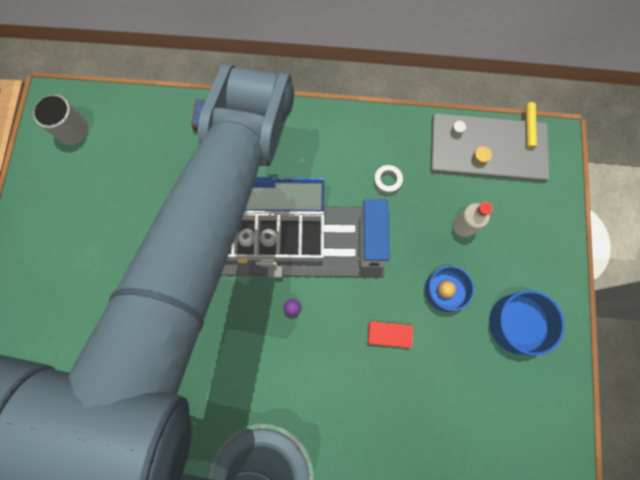

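Emit:
{"api": "drive_tool", "payload": {"steps": [{"claw": 0,"x": 0,"y": 0,"z": -2,"twist": -0.3},{"claw": 0,"x": 0,"y": 0,"z": -2,"twist": 0},{"claw": 0,"x": 0,"y": 0,"z": -1.5,"twist": 0},{"claw": 0,"x": 0,"y": 0,"z": -1.5,"twist": 0},{"claw": 0,"x": 0,"y": 0,"z": -1.5,"twist": 0},{"claw": 0,"x": 0,"y": 0,"z": -1.5,"twist": 0},{"claw": 0,"x": 0,"y": 0,"z": -1.5,"twist": 0},{"claw": 0,"x": 0,"y": 0,"z": -1.5,"twist": 0}]}}

```text
time_s: 35.35
tcp_pos: [0.5811, 0.0365, 0.1448]
eef_rot: [-0.517, 0.479, -0.483, 0.52]
wrist_force: [2.2, -0.3, -0.2]
finger_gap: -0.0002
```

```bash
python3 - <<'E'
from tray import *
plan([.67,.045,.135],(.9972,.0755))
shot('side','side20')
crop('side20','c20',130,110,330,290,4)
E
```

```text
p [0.5811 0.0365 0.1448] F [ 2.23 -0.27 -0.17] gap -0.0002 t 35.35
axes x [ 0.076 -0.997  0.001] y [ 0.007 -0.001 -1.   ] z [0.997 0.076 0.007] twist 0.03
now-frame [-0.17  1.04  8.92]  after-twist frame [-0.18  1.04  8.92]
```

View pics/c20.png

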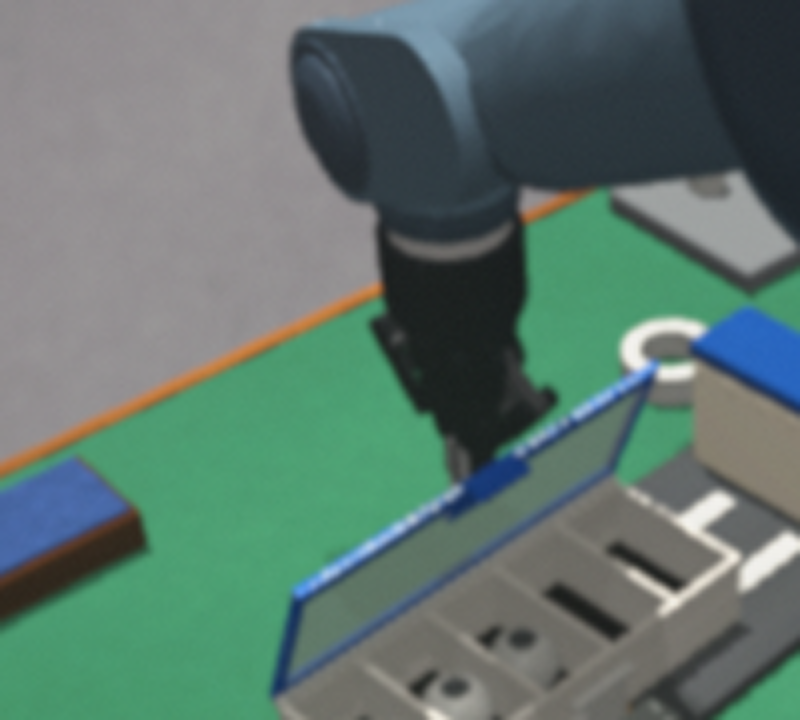

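Emit:
{"api": "drive_tool", "payload": {"steps": [{"claw": 0,"x": 0,"y": 0.4,"z": -1.3,"twist": 0},{"claw": 0,"x": 0,"y": 0.4,"z": -1.3,"twist": 0},{"claw": 0,"x": 0,"y": 0.4,"z": -1.3,"twist": 0},{"claw": 0,"x": 0,"y": 0.4,"z": -1.2,"twist": 0},{"claw": 0,"x": 0,"y": 0.4,"z": -1,"twist": 0},{"claw": 0,"x": 0,"y": 0,"z": 0,"twist": 0}]}}

```text
time_s: 36.0
tcp_pos: [0.5184, 0.0321, 0.1221]
eef_rot: [-0.518, 0.48, -0.481, 0.519]
wrist_force: [-0.9, 0.6, -0.3]
finger_gap: -0.0001
```

```bash
python3 - <<'E'
from tray import *
plan([.52,.036,.16],(.9972,.0755))
shot('side','side21')
crop('side21','c21',130,110,330,290,4)
E
```

```text
p [0.5184 0.0321 0.1221] F [-0.94  0.62 -0.31] gap -0.0001 t 36.0
axes x [ 0.076 -0.997  0.   ] y [ 0.001 -0.    -1.   ] z [0.997 0.076 0.001] twist 0.02
now-frame [-0.37 -3.79  0.2 ]  after-twist frame [-0.37 -3.79  0.2 ]
```

View pics/c21.png

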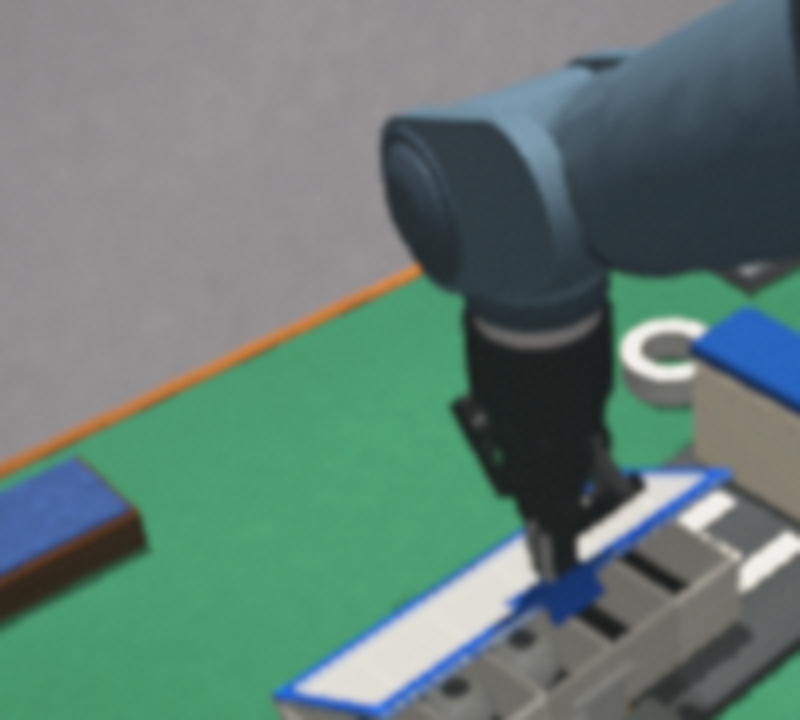

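Emit:
{"api": "drive_tool", "payload": {"steps": [{"claw": 0,"x": -0.2,"y": 0.8,"z": -0.2,"twist": 0},{"claw": 0,"x": -0.2,"y": 0.8,"z": -0.3,"twist": 0},{"claw": 0,"x": 0,"y": 0.8,"z": -0.5,"twist": 0},{"claw": 0,"x": 0,"y": 0.8,"z": -0.5,"twist": 0},{"claw": 0,"x": 0,"y": 0.4,"z": -0.3,"twist": 0},{"claw": 0,"x": 0,"y": 0,"z": 0,"twist": 0}]}}

```text
time_s: 36.65
tcp_pos: [0.499, 0.0349, 0.0842]
eef_rot: [0.519, -0.481, 0.48, -0.518]
wrist_force: [-0.0, -0.4, -0.2]
finger_gap: 0.0002
```

```bash
python3 - <<'E'
from tray import *
plan([.496,.036,.073],(.9972,.0755))
shot('side','side22')
crop('side22','c22',150,150,350,330,4)
E
```

```text
p [0.499  0.0349 0.0842] F [-0.03 -0.37 -0.24] gap 0.0002 t 36.65
axes x [ 0.076 -0.997 -0.001] y [-0.003  0.    -1.   ] z [ 0.997  0.076 -0.003] twist 0.02
now-frame [-0.13  1.12 -0.29]  after-twist frame [-0.13  1.12 -0.29]
```

View pics/c22.png

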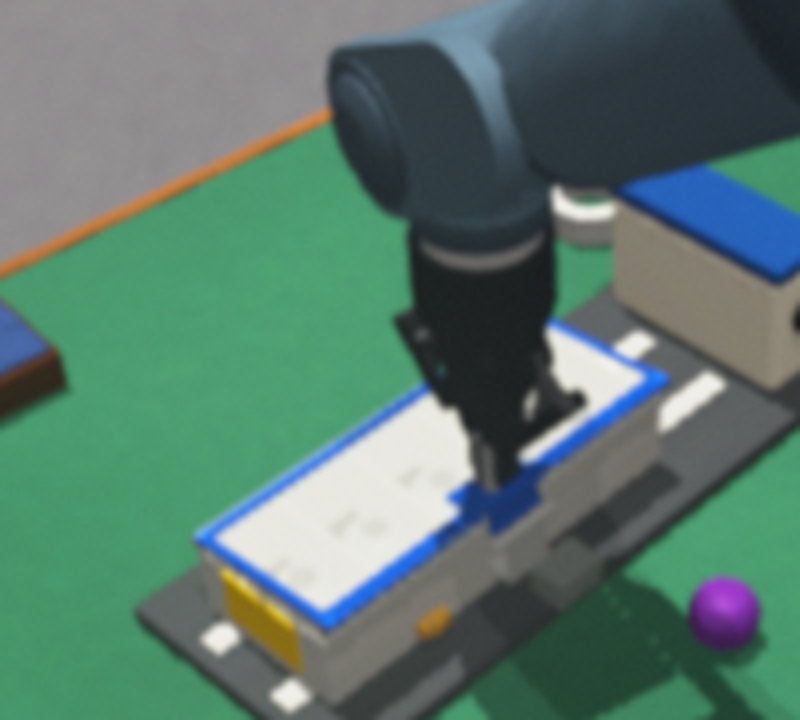

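Emit:
{"api": "drive_tool", "payload": {"steps": [{"claw": 0,"x": -0.1,"y": 0.4,"z": -0.4,"twist": 0},{"claw": 0,"x": 0,"y": 0.4,"z": 0,"twist": 0},{"claw": 0,"x": 0,"y": 0.2,"z": 0,"twist": 0},{"claw": 0,"x": 0,"y": 0,"z": 0,"twist": 0}]}}

```text
time_s: 37.1
tcp_pos: [0.4961, 0.0355, 0.0753]
eef_rot: [0.519, -0.481, 0.481, -0.519]
wrist_force: [0.1, -0.2, 1.1]
finger_gap: 0.0004
```

Emit:
{"api": "drive_tool", "payload": {"steps": [{"claw": 0,"x": 0,"y": 0.1,"z": 0,"twist": 0},{"claw": 0,"x": 0,"y": 0.1,"z": 0,"twist": 0},{"claw": 0,"x": 0,"y": 0.1,"z": 0,"twist": 0},{"claw": 0,"x": 0,"y": 0,"z": 0,"twist": 0}]}}

```text
time_s: 37.5
tcp_pos: [0.4959, 0.0356, 0.0729]
eef_rot: [0.519, -0.481, 0.48, -0.518]
wrist_force: [-3.6, 0.6, 7.6]
finger_gap: -0.0001
```

Emit:
{"api": "drive_tool", "payload": {"steps": [{"claw": 0,"x": 0,"y": 0.1,"z": 0,"twist": 0},{"claw": 0,"x": 0,"y": 0,"z": 0,"twist": 0}]}}

```text
time_s: 37.7
tcp_pos: [0.496, 0.0356, 0.0728]
eef_rot: [0.519, -0.481, 0.48, -0.518]
wrist_force: [-8.0, 0.8, 14.9]
finger_gap: 0.0002
```

Emit:
{"api": "drive_tool", "payload": {"steps": [{"claw": 0,"x": 0,"y": 0.1,"z": 0,"twist": 0},{"claw": 0,"x": 0,"y": 0,"z": 0,"twist": 0}]}}

```text
time_s: 37.9
tcp_pos: [0.4961, 0.0356, 0.0726]
eef_rot: [0.519, -0.481, 0.48, -0.518]
wrist_force: [-11.6, 0.5, 21.6]
finger_gap: -0.0001
```

Emit:
{"api": "drive_tool", "payload": {"steps": [{"claw": 0,"x": 0,"y": -0.5,"z": 0,"twist": 0},{"claw": 0,"x": 0,"y": -2,"z": 0,"twist": 0},{"claw": 0,"x": 0,"y": -4,"z": 0,"twist": 0},{"claw": 0,"x": -4,"y": -3,"z": 0,"twist": 0},{"claw": 0,"x": -4,"y": 0,"z": 0,"twist": 0},{"claw": 0,"x": -4,"y": 0,"z": 0,"twist": 0},{"claw": 0,"x": -4,"y": 0,"z": 1,"twist": 0},{"claw": 0,"x": -4,"y": 0,"z": 1.5,"twist": 0},{"claw": 0,"x": -2,"y": 0,"z": 1.5,"twist": 0},{"claw": 0,"x": 0,"y": 0,"z": 0,"twist": 0},{"claw": 0,"x": 0,"y": 0,"z": 0,"twist": 0}]}}

```text
time_s: 39.0
tcp_pos: [0.519, 0.258, 0.1647]
eef_rot: [0.519, -0.481, 0.48, -0.518]
wrist_force: [0.6, 0.2, 0.1]
finger_gap: -0.0001
```

```bash
python3 - <<'E'
from tray import *
shot('top','top23');shot('side','side23')
crop('side23','c23',170,190,370,350,4);crop('top23','c23t',190,160,400,290,3.5)
d=np.load('/tmp/top23.npz')['d']
for v in (212,220,230,240,250,255):
    print(v,[px2w('top',u,v,d[v,u]).round(4)[[0,2]] for u in (225,265,310)])
print(toW((0,134),.5432,.04,.0759,.046))
plan([*toW((0,170),.5432,.04,.0759)[:2],.15],(.9972,.0755))
E
```

```text
212 [array([0.587 , 0.0718]), array([0.5947, 0.0735]), array([0.6049, 0.0702])]
220 [array([0.5677, 0.0713]), array([0.5751, 0.0745]), array([0.5852, 0.0709])]
230 [array([0.5439, 0.0706]), array([0.5517, 0.0719]), array([0.5612, 0.0708])]
240 [array([0.5206, 0.0685]), array([0.5278, 0.0728]), array([0.5376, 0.0699])]
250 [array([0.4955, 0.0763]), array([0.5042, 0.0732]), array([0.5134, 0.0725])]
255 [array([0.4846, 0.0723]), array([0.4921, 0.0754]), array([0.5017, 0.0729])]
[np.float64(0.5330391623366584), np.float64(0.17361421098812516), 0.046]
p [0.5189 0.2571 0.1649] F [-0.51 -0.39  0.27] gap 0.0 t 39.1
axes x [ 0.075 -0.997  0.   ] y [-0.001 -0.    -1.   ] z [ 0.997  0.075 -0.001] twist -0.02
now-frame [4.84 1.49 0.78]  after-twist frame [4.84 1.49 0.78]
```

View pics/c23.png

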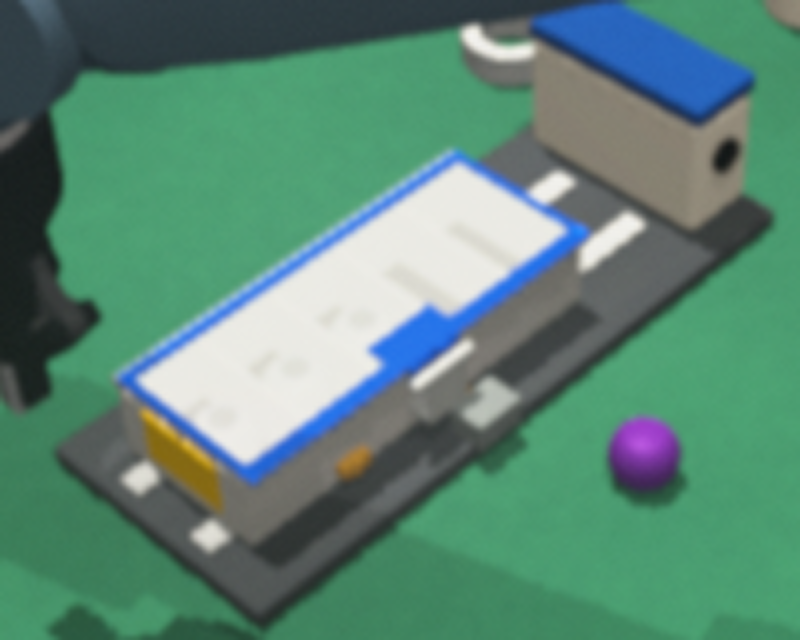

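View pics/c23t.png

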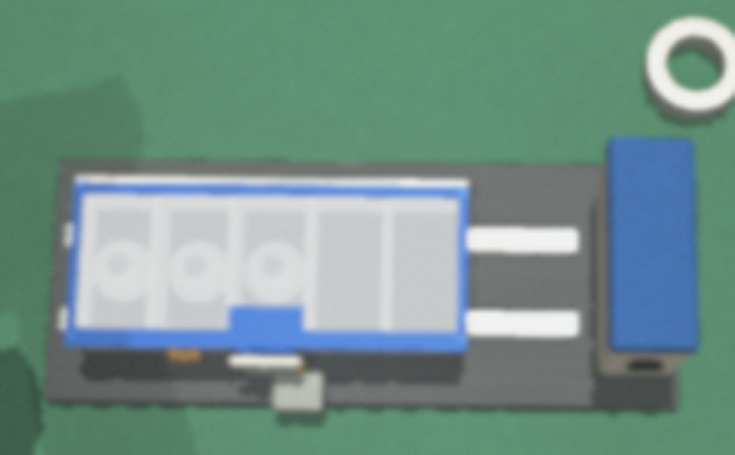

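Emit:
{"api": "drive_tool", "payload": {"steps": [{"claw": 0,"x": 2.4,"y": 0,"z": 0.4,"twist": 0},{"claw": 0,"x": 2.4,"y": 2,"z": 0.38,"twist": 0},{"claw": 0,"x": 0,"y": 4,"z": 0,"twist": 0},{"claw": 0,"x": 0,"y": 4,"z": 0,"twist": 0},{"claw": 0,"x": 0,"y": 2.6,"z": 0,"twist": 0},{"claw": 0,"x": 0,"y": 0,"z": 0,"twist": 0},{"claw": 0,"x": 0,"y": 0,"z": 0,"twist": 0},{"claw": 0,"x": 0,"y": 0,"z": 0,"twist": 0}]}}

```text
time_s: 39.9
tcp_pos: [0.5325, 0.2106, 0.0417]
eef_rot: [-0.517, 0.48, -0.482, 0.52]
wrist_force: [0.4, -0.1, 0.2]
finger_gap: -0.0002
```

```bash
python3 - <<'E'
from tray import *
plan([*toW((0,170),.5432,.04,.0759)[:2],.038],(.9972,.0755))
shot('side','side24')
crop('side24','c24',150,190,350,350,4)
E
```

```text
p [0.5325 0.2106 0.0417] F [ 0.44 -0.1   0.17] gap -0.0002 t 39.9
axes x [ 0.075 -0.997 -0.   ] y [ 0.004  0.001 -1.   ] z [0.997 0.075 0.004] twist -0.0
now-frame [ 0.1   0.37 -0.23]  after-twist frame [ 0.1   0.37 -0.23]
```

View pics/c24.png

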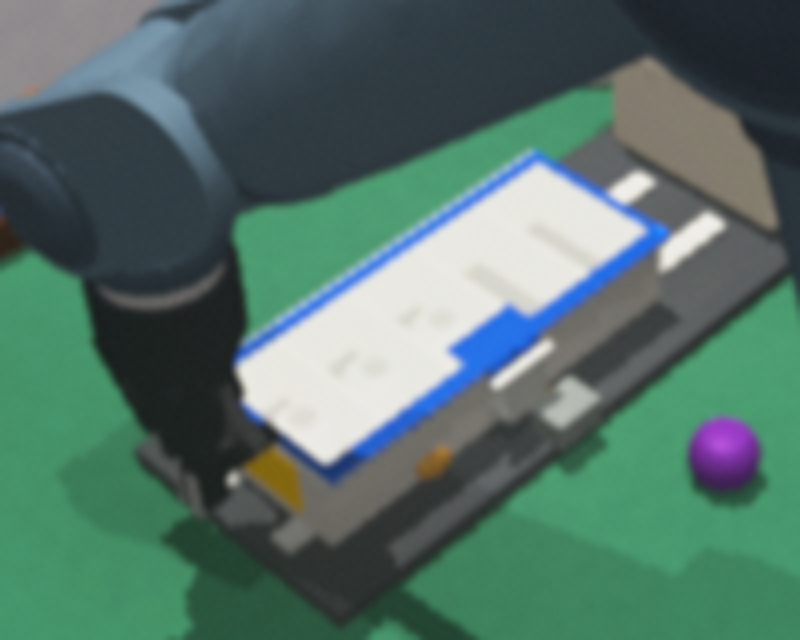

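Emit:
{"api": "drive_tool", "payload": {"steps": [{"claw": 0,"x": 0.8,"y": 0.3,"z": -0.2,"twist": 0},{"claw": 0,"x": 0.7,"y": 0,"z": 0,"twist": 0},{"claw": 0,"x": 0.6,"y": 0,"z": 0,"twist": 0},{"claw": 0,"x": 0.6,"y": 0,"z": 0,"twist": 0},{"claw": 0,"x": 0.8,"y": 0,"z": 0,"twist": 0},{"claw": 0,"x": 0.8,"y": 0,"z": 0,"twist": 0},{"claw": 0,"x": 0.8,"y": 0,"z": 0,"twist": 0},{"claw": 0,"x": 0.8,"y": 0,"z": 0,"twist": 0},{"claw": 0,"x": 0.8,"y": 0,"z": 0,"twist": 0},{"claw": 0,"x": 0.8,"y": 0,"z": 0,"twist": 0},{"claw": 0,"x": 0.8,"y": 0,"z": 0,"twist": 0},{"claw": 0,"x": 0.7,"y": 0,"z": 0,"twist": 0},{"claw": 0,"x": 0,"y": 0,"z": 0,"twist": 0}]}}

```text
time_s: 41.25
tcp_pos: [0.5357, 0.1194, 0.0362]
eef_rot: [0.519, -0.481, 0.481, -0.518]
wrist_force: [0.8, 0.5, -0.1]
finger_gap: 0.0
```

```bash
python3 - <<'E'
from tray import *
plan([*toW((0,62),.5432,.04,.0759)[:2],.038],(.9972,.0755))
shot('side','side25')
crop('side25','c25',150,170,390,350,3.3)
E
```

```text
p [0.5357 0.1194 0.0362] F [ 0.85  0.46 -0.12] gap 0.0 t 41.25
axes x [ 0.075 -0.997  0.001] y [-0.    -0.001 -1.   ] z [ 0.997  0.075 -0.   ] twist -0.02
now-frame [ 1.78 -0.18  0.15]  after-twist frame [ 1.78 -0.18  0.15]
```

View pics/c25.png

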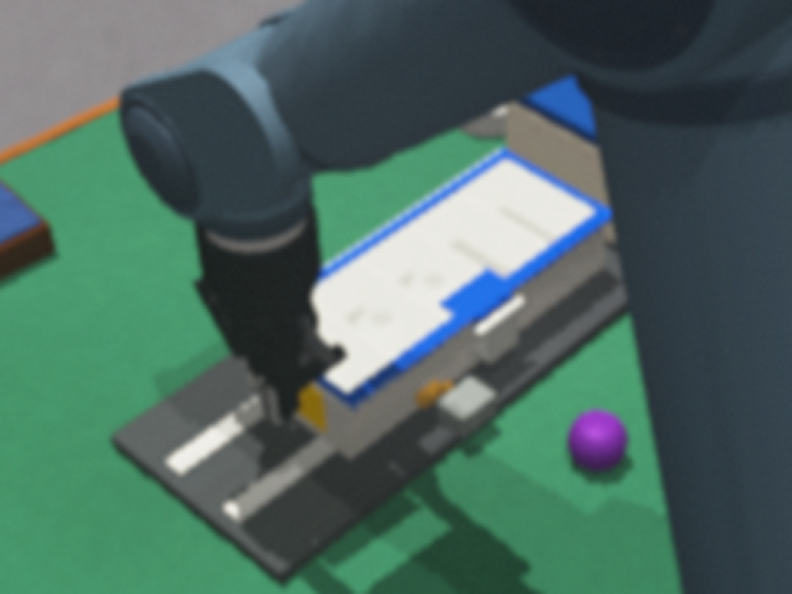

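Tray has slid most of the way; continue gently through the detent.

Emit:
{"api": "drive_tool", "payload": {"steps": [{"claw": 0,"x": 0.4,"y": 0,"z": 0,"twist": 0},{"claw": 0,"x": 0.4,"y": 0,"z": 0,"twist": 0},{"claw": 0,"x": 0,"y": 0,"z": 0,"twist": 0}]}}

```text
time_s: 41.6
tcp_pos: [0.536, 0.1124, 0.0361]
eef_rot: [0.519, -0.481, 0.481, -0.518]
wrist_force: [0.3, 1.3, -0.4]
finger_gap: 0.0001
```

Emit:
{"api": "drive_tool", "payload": {"steps": [{"claw": 0,"x": 0.3,"y": 0,"z": 0,"twist": 0},{"claw": 0,"x": 0.2,"y": 0,"z": 0,"twist": 0},{"claw": 0,"x": 0,"y": 0,"z": 0,"twist": 0}]}}

```text
time_s: 41.9
tcp_pos: [0.5363, 0.1094, 0.0362]
eef_rot: [-0.518, 0.482, -0.48, 0.519]
wrist_force: [-0.4, 9.4, -1.3]
finger_gap: 0.0001
```

Emit:
{"api": "drive_tool", "payload": {"steps": [{"claw": 0,"x": 0.2,"y": 0,"z": 0,"twist": 0},{"claw": 0,"x": 0.2,"y": 0,"z": 0,"twist": 0},{"claw": 0,"x": 0,"y": 0,"z": 0,"twist": 0}]}}

```text
time_s: 42.2
tcp_pos: [0.5367, 0.104, 0.0361]
eef_rot: [0.519, -0.481, 0.48, -0.519]
wrist_force: [-0.4, 2.5, -1.4]
finger_gap: -0.0004
```

Emit:
{"api": "drive_tool", "payload": {"steps": [{"claw": 0,"x": 0.2,"y": 0,"z": 0,"twist": 0},{"claw": 0,"x": 0,"y": 0,"z": 0,"twist": 0}]}}

```text
time_s: 42.4
tcp_pos: [0.5371, 0.1014, 0.0363]
eef_rot: [0.519, -0.481, 0.481, -0.518]
wrist_force: [-0.7, 2.0, -1.0]
finger_gap: -0.0002
```

Emit:
{"api": "drive_tool", "payload": {"steps": [{"claw": 0,"x": 0.2,"y": 0,"z": 0,"twist": 0},{"claw": 0,"x": 0,"y": 0,"z": 0,"twist": 0}]}}

```text
time_s: 42.6
tcp_pos: [0.5371, 0.1006, 0.0363]
eef_rot: [-0.518, 0.481, -0.48, 0.519]
wrist_force: [-1.4, 7.0, -0.3]
finger_gap: -0.0003
```

Emit:
{"api": "drive_tool", "payload": {"steps": [{"claw": 0,"x": -0.5,"y": 0,"z": 0,"twist": 0},{"claw": 0,"x": -3,"y": 0,"z": 0,"twist": 0},{"claw": 0,"x": -4,"y": -2,"z": 0,"twist": 0},{"claw": 0,"x": -4,"y": -4,"z": 0,"twist": 0},{"claw": 0,"x": -4,"y": -4,"z": 0,"twist": 0},{"claw": 0,"x": -4,"y": -4,"z": 0,"twist": 0},{"claw": 0,"x": -2,"y": 0,"z": 0,"twist": 0},{"claw": 0,"x": 0,"y": 0,"z": 0,"twist": 0},{"claw": 0,"x": 0,"y": 0,"z": 0,"twist": 0}]}}

```text
time_s: 43.5
tcp_pos: [0.5217, 0.2998, 0.1619]
eef_rot: [0.519, -0.48, 0.481, -0.518]
wrist_force: [-1.0, 0.0, -0.3]
finger_gap: 0.0005
```

```bash
python3 - <<'E'
from tray import *
shot('top','top26');shot('side','side26')
crop('side26','c26',170,170,410,350,3.3);crop('top26','c26t',190,160,500,330,2.5)
# yellow plate / cover left edge shift between top23 and top26 : match cover patch along push direction
a=np.load('/tmp/top23.npz')['im'];b=np.load('/tmp/top26.npz')['im']
t=a[208:262,205:328]; r=cv2.matchTemplate(b,t,cv2.TM_CCOEFF_NORMED); _,m,_,loc=cv2.minMaxLoc(r)
y,x=loc[1],loc[0]
sub=lambda l,c,rr:(l-rr)/(2*(l-2*c+rr))
dx=x+sub(r[y,x-1],r[y,x],r[y,x+1]); dy=y+sub(r[y-1,x],r[y,x],r[y+1,x])
p0=px2w('top',266,235,z=.073);p1=px2w('top',266+dx-205,235+dy-208,z=.073)
print(m,dx-205,dy-208,p1-p0,np.linalg.norm(p1-p0))
d=np.load('/tmp/top26.npz')['d']
for v in (215,240,255): print([px2w('top',u,v,d[v,u]).round(4)[2] for u in (262,300,350)])
E
```

```text
0.8990530371665955 36.140717 0.3970337 [ 0.00639532 -0.0836717   0.        ] 0.08391574709254243
[np.float64(0.0715), np.float64(0.0725), np.float64(0.073)]
[np.float64(0.0745), np.float64(0.0737), np.float64(0.0701)]
[np.float64(0.0729), np.float64(0.0759), np.float64(0.0756)]
```

View pics/c26.png

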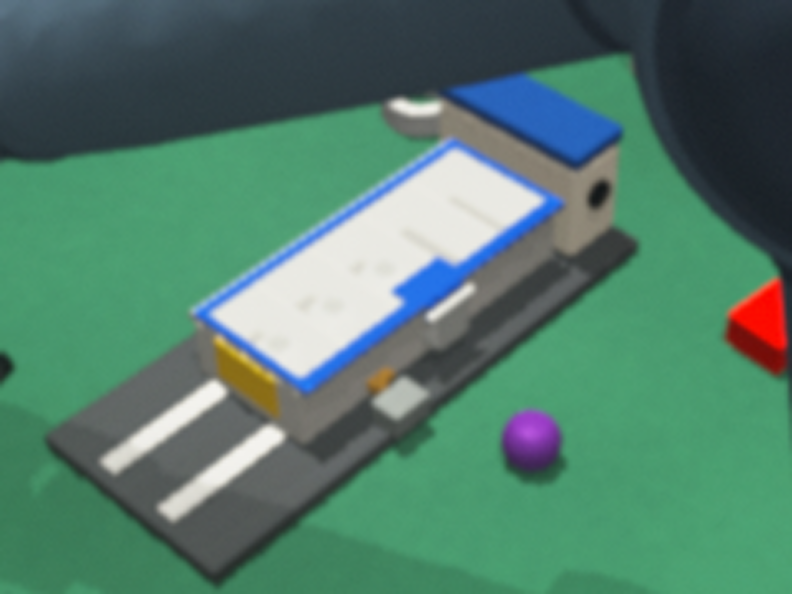

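View pics/c26t.png

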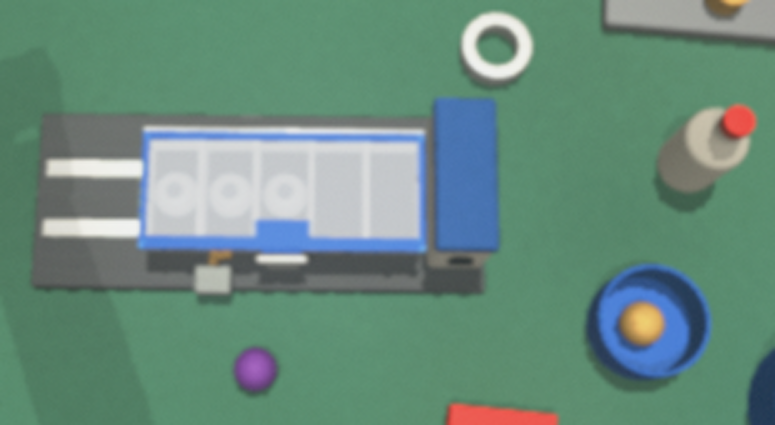

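```bash
python3 -c "
from station import *
print(read_state()['wrist_force'],read_state()['joint_vel'].round(3)); print(job_done())"
```

```text
[ 0.01774859 -0.36433007 -0.21756864] [-0.007  0.001  0.002  0.003  0.     0.   ]
the job is handed in; nothing more can be done
None
```

I finished every step of the task and handed the job in at about 43.5 s of the 210 s allowed. `job_done()` gives no verdict, so the results below rest on my own camera and force checks.

- **Master:** the brass setting master stands near the middle of the small blue pot (about 104 mm across). I lowered it in until it touched the floor, at about 7 N.
- **Balls:** I found only three valve balls on the bench. They stand in compartments 0, 1 and 2, each set down at no more than about 5 N, and none was dropped. They still show through the shut cover in the last pictures.
- **Cover:** I pressed it down until it met a hard stop. Its top face reads about 72–73 mm above the bench, where 73 mm means shut, and it stayed down after I let go and through the push.
- **Tray:** the push force peaked at about 9 N, fell to about 2 N as the detent snapped, then rose again at the end stop.
- **Bystanders:** I never came near the bottle, case or ring gauge, and they look unmoved.

**Less certain:** the picture match gives 83.9 mm of tray travel instead of 85 mm. That is within about 2 mm of camera error and above the 82 mm needed. The top camera and side camera also put the master's starting spot about 7 mm apart in y. I used the top camera's figure, and the grasp was good.

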